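# Change over the samples in a lock-lever sample station

## Robot

A 7-joint arm with a two-finger parallel gripper is mounted at the origin on the work surface. World frame = base frame: x ahead of the robot, y to its left, z up, the work surface at z = 0. Lengths are in mm, angles in degrees, forces in N, time in s.
With the tool pointing down it reaches from about 400 to 850 mm from the base axis. Payload 10.4 kg.
Tool frame: the origin (TCP) lies on the centre line of the jaws, within the pads' length; the fingertips stand 22 mm ahead of it and the grasp point (between the pads) lies 3 mm ahead of it (ctrl.tips_ahead is the distance from the TCP to the fingertips, in mm); y points along the fingers, x is the direction in which the jaws open and shut, and the axes are right-handed (so a half turn about y gives the same grasp; the last joint's range is limited). The gripper opens to 85 mm and grips with 20 to 120 N. Pads are 22 mm wide; open, the fingers measure 114 mm over their backs; the gripper's body (76 mm by 85 mm) begins 54 mm behind the grasp point. The pads swing forward as they close: fully open they stand 13 mm farther back than shut.
Start: joints at [65.168, 19.034, -3.707, 83.658, 1.238, 77.344, -5.071], TCP at [249.613, -573.015, 213.638] pointing down, gripper open.
Joint ranges: [-148.97, 148.97], [-28.65, 121.19], [-84.17, 76.75], [9.2, 138.47], [-72.65, 252.65], [3.7, 117.97], [-149.18, 149.18]. Speed limits (degrees/s): [127.2, 127.2, 159.86, 159.86, 180, 180, 180].

## Interface

Orientations are given as a 3x3 rotation matrix whose columns are the frame's x, y, z axes.
In Python, from station import ctrl gives the robot as it stands. The module is installed in compiled form; this text tells all that it offers.
- The arm moves only by the tool play_rows, never from a script. Its argument "rows" is a list of rows, each a list of 5 numbers: the shift along the tool's x, y, z in m, then the turn about the tool's y in degrees, then the opening, from 0 (shut) to 1 (fully open). A call has 1 to 12 rows; each row shifts and turns the commanded pose from where the row before left it, along the tool's axes as they then stand; what a row does not reach is not made up. A row lasts 1/8 s, in which the tool goes at most 62.5 mm and 10.7 degrees, less where a joint would pass 70% of its speed; a pose out of reach is approached as far as the arm can. A call is refused whole if a number of a shift passes 0.0625 or a number of a turn 10.7, either way. A call with a gripper value outside its range is refused whole. The fingers move at their own pace and stop on an object; "force" is the grip in N (left out, the last holds). Time passes only in rows, so rows that do not move let the fingers close. It gives the time, the measured TCP pose, the force and the opening at its end, in the units of the state.
- ctrl.sense(): the state, without advancing time (a new reading comes with each control period).
- ctrl.grab_frame(name): name is "scene" or "side" or "wrist"; returns a dict with "image" (420x560x3 uint8, blue, green, red), "camera_matrix" (3x3 intrinsics, pixels), "D" ([k1, k2, p1, p2, k3] as OpenCV has them; the pictures are not rectified), "world_to_cam" (4x4, takes a point from world to camera coordinates). Camera axes: x right, y up, looking along -z (the intrinsics and any distortion apply to the point x, -y, -z); pixel columns grow to the right and rows downward; lengths in mm; the calibration is good to about 2 mm. A picture is of the moment at which its call begins. There is no depth.
- ctrl.close_job(): hands the job in, once; it reports no verdict.
The state is a dict: "clock": time; "joint_positions": joint angles; "joint_velocities": joint speeds; "tau": joint torques, N m; "eef_pos": TCP position; "tcp_rot": TCP orientation; "wrist_force": force on the tool from outside, world axes, zero at the start; "ft_torque": the same for the moment, N m; "grip_width": opening from 0.0 (shut) to 1.0 (fully open).
Only numpy, scipy, OpenCV 4.12 (cv2) and the standard library are available. Lean on these libraries where they do the work, as an engineer would, in place of code of your own. Each camera call takes 0.05 s, during which the arm holds its last target. There are 200 camera calls.

## Task

Unlock the sample station: lift the red lockout collar on its lever and bring the lever through the gate all the way towards the robot, so that the yellow retaining bar clears the wells. Move the two spent orange-capped pucks to the white return tray, standing side by side, and stand every fresh green-capped puck that is on the bench in a well of its own, leaving the blue-capped reference puck in its well. Then lift the collar again and push the lever fully back so that the bar covers the pucks, with the collar dropped home, and leave everything else on the bench alone.

Things in the scene. Friction and masses are not known exactly. Their poses are not given: they have to be found in the camera images.
- station: Fixed grey sample station, base 110 mm in x, 390 mm in y. Origin at bench level under the middle well; z up, x away from the robot, y along the row of five wells (x = 0, 74 mm apart). Wells are 64 mm square, 8 mm deep, floor 20 mm and rim 28 mm above the bench. Neighbouring pucks stand 20 mm apart: grip them across the row (fingers at front and back, along x).
- bar_mid (a point): Middle of the yellow retaining bar, 77 mm above the bench; bar 16 mm in station x, 430 mm in y, 8 mm thick. The lever drives it 83 mm per rad: over the row (station x = 0) at lever 0, behind it (x = +75 mm) at lever 0.9. It slides on end rails at station y = +-205 mm, x from -50 to 100 mm, up to 75 mm high.
- well0 (a point): Centre of the floor of well 0 (20 mm above the bench), at y = -148 mm in the station's frame. A standing puck has its centre 23 mm above this point.
- well1 (a point): Centre of the floor of well 1 (20 mm above the bench), at y = -74 mm in the station's frame. A standing puck has its centre 23 mm above this point.
- well2 (a point): Centre of the floor of well 2 (20 mm above the bench), at y = 0 mm in the station's frame. A standing puck has its centre 23 mm above this point.
- well3 (a point): Centre of the floor of well 3 (20 mm above the bench), at y = 74 mm in the station's frame. A standing puck has its centre 23 mm above this point.
- well4 (a point): Centre of the floor of well 4 (20 mm above the bench), at y = 148 mm in the station's frame. A standing puck has its centre 23 mm above this point.
- lever (a joint): Lever angle, rad: 0 = run (leans 0.45 rad from vertical to station +x, green strip), 0.45 upright, 0.9 = load (leans 0.45 rad to -x, towards the robot, orange strip); both ends are stops. It stays where left; about 3 N at the collar moves it. With the collar down the yellow gate tooth blocks it between about 0.15 and 0.75 from either side; with the collar raised 11 mm or more it passes.
- collar (a joint): How far the red lockout collar is raised along the lever's shaft, m: 0 = down (home), 0.016 = upper stop. A spring of 3 N (down) to 5.5 N (up) pulls it down, so it must be held up while the lever passes the gate; at both ends of the swing it drops home when let go.
- collar_grip (a point): Middle of the collar's red flat-sided grip (28 mm wide in station y, 36 mm the other way, 32 mm long), on the shaft, 108 mm from lever_pivot when down; its z points up the shaft. The shaft ends 39 mm above it in a black cap 24 mm across; a red rim 40 mm across lies 21 to 25 mm below it. Pinch it from above on its two flats, which face station +-y; it may turn between the pads as the lever swings.
- lever_pivot (a point): Lever axis (along station y), 50 mm above the bench, 30 mm in front of the row, 262 mm to its -y side, in the middle of the lever's grey housing (150 mm in station x, 90 mm in y, 75 mm high). The collar grip travels in an arc about it in the station's x-z plane.
- fresh0_c (a point): A fresh puck: aluminium cylinder with green cap, 54 mm across, 46 mm tall, 0.15 kg or so; this point is its centre, half-way up, z along its axis. It starts standing on the bench. Absent (None) in some runs: only those present are to be loaded.
- fresh1_c (a point): A fresh puck: aluminium cylinder with green cap, 54 mm across, 46 mm tall, 0.15 kg or so; this point is its centre, half-way up, z along its axis. It starts standing on the bench. Absent (None) in some runs: only those present are to be loaded.
- fresh2_c (a point): A fresh puck: aluminium cylinder with green cap, 54 mm across, 46 mm tall, 0.15 kg or so; this point is its centre, half-way up, z along its axis. It starts standing on the bench. Absent (None) in some runs: only those present are to be loaded.
- fresh3_c (a point): A fresh puck: aluminium cylinder with green cap, 54 mm across, 46 mm tall, 0.15 kg or so; this point is its centre, half-way up, z along its axis. It starts standing on the bench. Absent (None) in some runs: only those present are to be loaded.
- spent0_c (a point): A spent puck: same size as the fresh ones (54 mm across, 46 mm tall), orange cap; this point is its centre, half-way up. It starts in one of the wells.
- spent1_c (a point): A spent puck: same size as the fresh ones (54 mm across, 46 mm tall), orange cap; this point is its centre, half-way up. It starts in one of the wells.
- ref_c (a point): The reference puck: same size, blue cap; centre, half-way up. It stands in one of the wells and stays there.
- tray: Fixed white return tray on the bench, open on top, 150 x 150 mm outside, 24 mm high, walls and floor 5 mm thick. Origin at the centre of its underside.
- amber: Bystander: amber bottle, 90 mm across, 190 mm tall; origin under its centre.
- dish: Bystander: white porcelain dish 70 mm across, 50 mm tall; origin under its centre.
- wrench: Bystander: wrench 160 mm long lying flat, along its x; origin under its middle.
- mouse: Bystander: computer mouse 100 x 60 x 30 mm; origin under its centre.
- jar: Bystander: glass jar with black lid, 60 mm across, 60 mm tall; origin under its centre.
There are look-alikes about, which are no part of the job. Leave any purple look-alike of the part that bears spent0_c alone.

How it is judged (in metres and radians):
On the way, in this order (a step that is already met when the one before it is completed fails the run):
1. the lever stands at load (0.82 rad or more) with the collar down (under 5 mm) (value of joint lever above 0.82 rad and value of joint collar below 0.005 m), for 0.2 s.
2. with the lever still at load, both spent pucks stand released in the tray and every fresh puck stands released in a well (all of step 1 and x of spent0_c in the frame of tray between -0.05 and 0.05 m and y of spent0_c in the frame of tray between -0.05 and 0.05 m and z of each of spent0_c, spent1_c in the frame of tray below 0.036 m and angle between the z axis of each of spent0_c, spent1_c and the z axis of tray, either way round below 0.1 rad and contact force between the fingers and spent0 below 0.5 N and x of spent1_c in the frame of tray between -0.05 and 0.05 m and y of spent1_c in the frame of tray between -0.05 and 0.05 m and contact force between the fingers and spent1 below 0.5 N and (horizontal distance between fresh0_c and well0 below 0.014 m or horizontal distance between fresh0_c and well1 below 0.014 m or horizontal distance between fresh0_c and well2 below 0.014 m or horizontal distance between fresh0_c and well3 below 0.014 m or horizontal distance between fresh0_c and well4 below 0.014 m) and z of fresh0_c in the frame of station between 0.038 and 0.048 m and angle between the z axis of each of fresh0_c, fresh1_c, fresh2_c, fresh3_c and the z axis of station, either way round below 0.1 rad and contact force between the fingers and fresh0 below 0.5 N and (horizontal distance between fresh1_c and well0 below 0.014 m or horizontal distance between fresh1_c and well1 below 0.014 m or horizontal distance between fresh1_c and well2 below 0.014 m or horizontal distance between fresh1_c and well3 below 0.014 m or horizontal distance between fresh1_c and well4 below 0.014 m) and z of fresh1_c in the frame of station between 0.038 and 0.048 m and contact force between the fingers and fresh1 below 0.5 N and (horizontal distance between fresh2_c and well0 below 0.014 m or horizontal distance between fresh2_c and well1 below 0.014 m or horizontal distance between fresh2_c and well2 below 0.014 m or horizontal distance between fresh2_c and well3 below 0.014 m or horizontal distance between fresh2_c and well4 below 0.014 m) and z of fresh2_c in the frame of station between 0.038 and 0.048 m and contact force between the fingers and fresh2 below 0.5 N and (horizontal distance between fresh3_c and well0 below 0.014 m or horizontal distance between fresh3_c and well1 below 0.014 m or horizontal distance between fresh3_c and well2 below 0.014 m or horizontal distance between fresh3_c and well3 below 0.014 m or horizontal distance between fresh3_c and well4 below 0.014 m) and z of fresh3_c in the frame of station between 0.038 and 0.048 m and contact force between the fingers and fresh3 below 0.5 N), for 0.2 s.
3. the lever is back at run (under 0.08 rad) with the collar down (under 5 mm) (value of joint lever below 0.08 rad and value of joint collar below 0.005 m), for 0.2 s.
At the end, for the whole second after the job is handed in: Lever under 0.08 rad, collar under 5 mm; each present fresh puck upright on a well floor within 14 mm of its centre; spent pucks flat in the tray, within 50 mm of its middle along each side; reference within 20 mm of its start; pucks released, at rest (all of step 3 and x of spent0_c in the frame of tray between -0.05 and 0.05 m and y of spent0_c in the frame of tray between -0.05 and 0.05 m and z of each of spent0_c, spent1_c in the frame of tray below 0.036 m and angle between the z axis of each of spent0_c, spent1_c and the z axis of tray, either way round below 0.1 rad and contact force between the fingers and spent0 below 0.5 N and x of spent1_c in the frame of tray between -0.05 and 0.05 m and y of spent1_c in the frame of tray between -0.05 and 0.05 m and contact force between the fingers and spent1 below 0.5 N and distance of ref_c from where it was at the start of the episode below 0.02 m and (horizontal distance between fresh0_c and well0 below 0.014 m or horizontal distance between fresh0_c and well1 below 0.014 m or horizontal distance between fresh0_c and well2 below 0.014 m or horizontal distance between fresh0_c and well3 below 0.014 m or horizontal distance between fresh0_c and well4 below 0.014 m) and z of fresh0_c in the frame of station between 0.038 and 0.048 m and angle between the z axis of each of fresh0_c, fresh1_c, fresh2_c, fresh3_c and the z axis of station, either way round below 0.1 rad and contact force between the fingers and fresh0 below 0.5 N and (horizontal distance between fresh1_c and well0 below 0.014 m or horizontal distance between fresh1_c and well1 below 0.014 m or horizontal distance between fresh1_c and well2 below 0.014 m or horizontal distance between fresh1_c and well3 below 0.014 m or horizontal distance between fresh1_c and well4 below 0.014 m) and z of fresh1_c in the frame of station between 0.038 and 0.048 m and contact force between the fingers and fresh1 below 0.5 N and (horizontal distance between fresh2_c and well0 below 0.014 m or horizontal distance between fresh2_c and well1 below 0.014 m or horizontal distance between fresh2_c and well2 below 0.014 m or horizontal distance between fresh2_c and well3 below 0.014 m or horizontal distance between fresh2_c and well4 below 0.014 m) and z of fresh2_c in the frame of station between 0.038 and 0.048 m and contact force between the fingers and fresh2 below 0.5 N and (horizontal distance between fresh3_c and well0 below 0.014 m or horizontal distance between fresh3_c and well1 below 0.014 m or horizontal distance between fresh3_c and well2 below 0.014 m or horizontal distance between fresh3_c and well3 below 0.014 m or horizontal distance between fresh3_c and well4 below 0.014 m) and z of fresh3_c in the frame of station between 0.038 and 0.048 m and contact force between the fingers and fresh3 below 0.5 N and linear speed of each of spent0, spent1, fresh0, fresh1, fresh2, fresh3 below 0.03 m/s and angle between ref_c's own z axis and vertical below 0.1 rad); the robot touches nothing.
It fails at once if a bystander (bottle, dish, wrench, mouse or jar) is moved more than 40 mm (distance of any of amber, dish, wrench, mouse, jar from where it was at the start of the episode above 0.04 m).
It fails at once if the reference puck is moved more than 30 mm (distance of ref_c from where it was at the start of the episode above 0.03 m).
Of fresh0, fresh1, fresh2, fresh3 only 2 to 4 are there at a start; the rules pass over those that are not, and their reading is None.
At some moment in a run one of fresh0, fresh1, fresh2, fresh3 may be knocked a few centimetres aside while the robot is not near it.
Once in a run the grip may slacken for a moment while it holds something.
It also fails if it takes over 210 s, if anything falls off the work surface, if the arm or the gripper's body presses on something with over 40 N, if the wrist force passes 120 N, or if a joint passes its speed limit or range.

## Working session

There is one attempt and no reset: what is moved stays moved. The work goes in short steps, Python scripts to look and compute and a tool call to move; the robot and the scene stay as the last step left them, time stands still between calls to the robot, and variables do not carry over. Pictures are saved under pics/ and viewed, about 12 in all and at most 16, crops included, and the job is handed in when it is done.

Besides the shell and the picture viewer there is one more tool, called after "Emit:" by a JSON object that holds its "fn" and its "kwargs", one argument or row to a line. play_rows: Moves the arm, as the interface text tells. Its arguments: {"type":"object","properties":{"rows":{"type":"array","items":{"type":"array","items":{"type":"number"}}},"force":{"type":"number"}},"required":["rows"]}

```bash
mkdir -p pics; python3 - <<'E'
from station import ctrl
import cv2,numpy as np
s=ctrl.sense(); print({k:np.round(v,3).tolist() for k,v in s.items()}, ctrl.tips_ahead)
for n in ("scene","side"):
    f=ctrl.grab_frame(n); cv2.imwrite(f"pics/{n}0.png",f["image"])
    W=np.array(f["world_to_cam"]);print(n,np.round(f["camera_matrix"],1).tolist(),f["D"],np.round(-W[:3,:3].T@W[:3,3]),np.round(W[:3,:3],2).tolist())
E
```

```text
{'clock': 0.0, 'joint_positions': [65.169, 19.071, -3.707, 83.706, 1.238, 77.343, -5.069], 'joint_velocities': [0.112, -0.012, 0.057, 0.074, 0.076, 0.081, 0.015], 'tau': [-0.001, -62.546, 0.049, -39.161, 0.016, 0.01, -0.0], 'eef_pos': [249.412, -572.64, 212.822], 'tcp_rot': [[0.399, -0.001, 0.917], [-0.917, 0.001, 0.399], [-0.001, -1.0, -0.0]], 'wrist_force': [0.119, 0.059, 0.842], 'ft_torque': [0.029, -0.035, 0.001], 'grip_width': 1.0} 22.0
scene [[440.5, 0.0, 279.7], [0.0, 440.5, 210.4], [0.0, 0.0, 1.0]] [-0.10617601  0.          0.          0.          0.        ] [1254. -439. 1230.] [[0.51, 0.86, 0.01], [-0.71, 0.41, 0.57], [0.49, -0.3, 0.82]]
side [[485.8, 0.0, 280.3], [0.0, 485.8, 213.3], [0.0, 0.0, 1.0]] [-0.09594639  0.          0.          0.          0.        ] [405. 815. 867.] [[-0.98, -0.18, -0.01], [0.11, -0.64, 0.76], [-0.15, 0.74, 0.65]]
```

View pics/scene0.png

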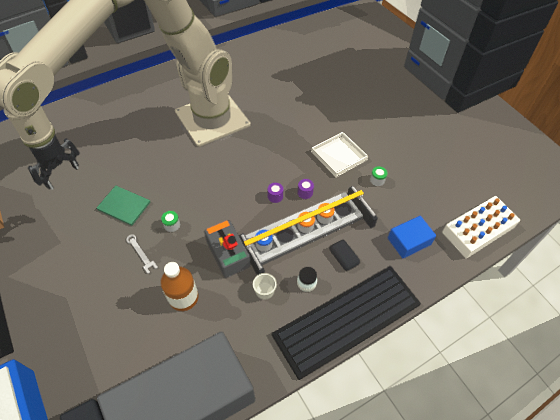

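View pics/side0.png

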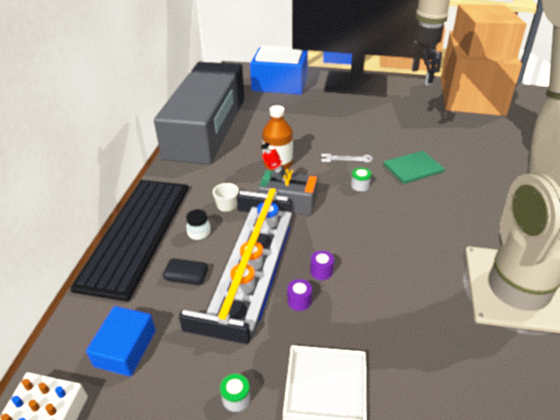

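```bash
cat > h.py <<'E'
from station import ctrl
import cv2,numpy as np
def ray(f,uv):
    K=np.array(f["camera_matrix"]);D=np.array(f["D"]);W=np.array(f["world_to_cam"])
    n=cv2.undistortPoints(np.array(uv,float).reshape(-1,1,2),K,D).reshape(-1,2)
    d=np.c_[n[:,0],-n[:,1],-np.ones(len(n))]@W[:3,:3]
    return -W[:3,:3].T@W[:3,3],d
def onplane(f,uv,z):
    c,d=ray(f,uv); return c+d*((z-c[2])/d[:,2])[:,None]
def proj(f,P):
    K=np.array(f["camera_matrix"]);D=np.array(f["D"]);W=np.array(f["world_to_cam"])
    p=np.atleast_2d(P)@W[:3,:3].T+W[:3,3]
    return cv2.projectPoints(p*[1,-1,-1],np.zeros(3),np.zeros(3),K,D)[0].reshape(-1,2)
def tri(f1,u1,f2,u2):
    A=[];b=[]
    for f,u in((f1,u1),(f2,u2)):
        c,d=ray(f,u);d=d[0]/np.linalg.norm(d[0]);M=np.eye(3)-np.outer(d,d);A.append(M);b.append(M@c)
    x,r,_,_=np.linalg.lstsq(np.vstack(A),np.hstack(b),rcond=None);return x,np.sqrt(r[0]/2) if len(r) else 0
HS=dict(green=((48,110,60),(80,255,255)),orange=((7,150,150),(17,255,255)),blue=((105,150,90),(125,255,255)),purple=((130,100,40),(155,255,255)),yellow=((21,150,120),(32,255,255)),red=((0,180,100),(4,255,255)))
def blobs(f,col,amin=12):
    h=cv2.cvtColor(f["image"],cv2.COLOR_BGR2HSV);m=cv2.inRange(h,*HS[col])
    if col=='red': m|=cv2.inRange(h,(175,180,100),(180,255,255))
    m=cv2.morphologyEx(m,cv2.MORPH_CLOSE,np.ones((3,3),np.uint8))
    cs,_=cv2.findContours(m,cv2.RETR_EXTERNAL,cv2.CHAIN_APPROX_NONE)
    return [c for c in cs if cv2.contourArea(c)>=amin]
def white(f,c):
    h=cv2.cvtColor(f["image"],cv2.COLOR_BGR2HSV);m=np.zeros(h.shape[:2],np.uint8)
    cv2.fillPoly(m,[cv2.convexHull(c)],255);w=m&cv2.inRange(h,(0,0,170),(180,90,255))
    M=cv2.moments(w,True);return (M['m10']/M['m00'],M['m01']/M['m00'],int(M['m00'])) if M['m00']>3 else None
E
python3 - <<'E'
from h import *
for n in ("scene","side"):
    f=ctrl.grab_frame(n)
    for col,z in (('green',46),('orange',66),('blue',66),('purple',46)):
        for c in blobs(f,col):
            w=white(f,c);x,y,ww,hh=cv2.boundingRect(c);cu=(x+ww/2,y+hh/2)
            print(n,col,(x,y,ww,hh),int(cv2.contourArea(c)),'white',None if not w else (np.round(w,1),onplane(f,w[:2],z)[0].round(0)[:2]),onplane(f,cu,z)[0].round(0)[:2])
    for c in blobs(f,'yellow',100):
        r=cv2.minAreaRect(c);b=cv2.boxPoints(r);b=b[np.argsort(b[:,0])];e=[b[:2].mean(0),b[2:].mean(0)]
        print(n,'bar',np.round(e,1).tolist(),onplane(f,e,79).round(0)[:,:2].tolist())
    for c in blobs(f,'red',8):
        print(n,'red',cv2.boundingRect(c))
E
```

```text
scene green (224, 252, 22, 12) 54 white None [ 636. -218.]
scene green (161, 211, 17, 15) 171 white (array([169. , 216.9,  57. ]), array([ 393., -335.])) [ 400. -336.]
scene green (97, 186, 53, 38) 1032 white None [ 272. -450.]
scene green (372, 166, 15, 14) 134 white (array([379.3, 171.6,  44. ]), array([584., 377.])) [589. 374.]
scene orange (169, 270, 24, 25) 355 white (array([177.2, 273.5,   6. ]), array([ 607., -393.])) [ 640. -395.]
scene orange (207, 221, 22, 13) 107 white None [ 523. -218.]
scene orange (299, 216, 16, 11) 62 white (array([307.3, 219.7,  18. ]), array([638.,  40.])) [644.  35.]
scene orange (319, 207, 16, 11) 57 white (array([326.9, 210.9,  15. ]), array([641., 113.])) [647. 110.]
scene blue (0, 360, 48, 60) 1337 white (array([  9.2, 383.8, 214. ]), array([ 686., -920.])) [ 722. -887.]
scene blue (257, 235, 15, 10) 48 white (array([264.9, 238.8,  16. ]), array([ 632., -111.])) [ 636. -115.]
scene blue (479, 232, 6, 6) 17 white None [969. 492.]
scene blue (456, 221, 6, 6) 15 white None [899. 456.]
scene blue (479, 219, 6, 7) 14 white None [934. 527.]
scene blue
[... 2313 characters left out ...]
 white None [563. 131.]
side blue (267, 202, 12, 15) 63 white (array([270.9, 208.6,  21. ]), array([ 614., -112.])) [ 608. -109.]
side blue (257, 202, 6, 11) 24 white None [ 642. -111.]
side blue (324, 51, 28, 13) 246 white None [  535. -1098.]
side blue (250, 50, 57, 44) 1514 white (array([281.4,  57.3, 402. ]), array([  764., -1062.])) [ 748. -920.]
side purple (287, 279, 26, 32) 644 white (array([299.3, 287.8, 130. ]), array([504., 120.])) [499. 140.]
side purple (310, 251, 24, 29) 546 white (array([322., 258., 114.]), array([466.,  21.])) [463.  45.]
side bar [[221.3000030517578, 318.5], [272.1000061035156, 187.6999969482422]] [[641.0, 255.0], [624.0, -181.0]]
side red (262, 150, 19, 19)
```

```bash
cat >> h.py <<'E'
YAW=np.radians(-2.45);O=np.array([632.5,37.5])
sx=np.array([np.cos(YAW),np.sin(YAW)]);sy=np.array([-sx[1],sx[0]])
def st(x,y): return O+x*sx+y*sy
def inst(p): d=np.array(p[:2])-O;return np.array([d@sx,d@sy])
def go(p,yaw=None):
    "needed shift in tool axes (mm) to TCP p; yaw= desired world angle of tool x (deg), turn given is about tool y, shift after turn"
    s=ctrl.sense();R=np.array(s["tcp_rot"]);e=np.array(s["eef_pos"]);a=np.degrees(np.arctan2(R[1,0],R[0,0]));t=0
    if yaw is not None:
        t=(a-yaw+90)%180-90;a-=t
        c,sn=np.cos(np.radians(a)),np.sin(np.radians(a));R=np.array([[c,0,sn*-1*-1*-1],[sn,0,c],[0,-1,0]])
    print('tcp',e.round(1),'yaw',round(a+t,1),'grip',round(float(s["grip_width"]),3),'F',np.round(s["wrist_force"],1),'t',s["clock"],'j',np.round(s["joint_positions"]))
    print('turn',round(t,2),'shift',((np.array(p)-e)@R).round(1))
E
python3 - <<'E'
from h import *
F={n:ctrl.grab_frame(n) for n in("scene","side")}
u={}
for n,f in F.items():
    c=blobs(f,'red',8)[0];M=cv2.moments(c);u[n]=(M['m10']/M['m00'],M['m01']/M['m00'])
    h=cv2.cvtColor(f["image"],cv2.COLOR_BGR2HSV);m=cv2.inRange(h,(0,0,150),(180,60,255))
    seed={'scene':(340,155),'side':(327,385)}[n]
    for t in cv2.findContours(cv2.morphologyEx(m,cv2.MORPH_CLOSE,np.ones((5,5))),cv2.RETR_EXTERNAL,cv2.CHAIN_APPROX_NONE)[0]:
        if cv2.pointPolygonTest(t,seed,False)>0:
            q=cv2.approxPolyDP(cv2.convexHull(t),8,True)[:,0];print(n,'tray',q.tolist(),onplane(f,q,24).round()[:,:2].tolist())
print('red',u,tri(F["scene"],u["scene"],F["side"],u["side"]))
p=tri(F["scene"],(172,268),F["side"],(277,112));print('bottle top',p)
g=np.r_[st(-30+108*np.sin(.45),-262),147.2];print('grip expected',g.round(1),[proj(f,g).round(1) for f in F.values()], 'pivot',st(-30,-262))
for i in range(5):print('well',i,st(0,74*(i-2)).round(1))
go([g[0],g[1],330],-92.45)
E
```

```text
scene tray [[343, 132], [367, 159], [336, 177], [311, 151]] [[344.0, 393.0], [501.0, 390.0], [514.0, 242.0], [366.0, 233.0]]
side tray [[290, 346], [364, 351], [366, 419], [282, 419]] [[501.0, 257.0], [352.0, 244.0], [339.0, 388.0], [488.0, 413.0]]
red {'scene': (228.70186335403727, 243.46997929606624), 'side': (271.31662489557226, 159.29657477025896)} (array([ 633.57909569, -228.71695434,  137.48481503]), np.float64(1.3495077147289836))
bottle top (array([ 651.18498171, -403.01383134,  182.11961175]), np.float64(1.366182543011354))
grip expected [ 638.3 -225.   147.2] [array([[230.7, 242.7]]), array([[269.7, 156.6]])] pivot [ 591.32756816 -222.97808134]
well 0 [ 626.2 -110.4]
well 1 [629.3 -36.4]
well 2 [632.5  37.5]
well 3 [635.7 111.4]
well 4 [638.8 185.4]
tcp [ 249.5 -572.9  213.3] yaw -66.5 grip 1.002 F [ 0.3 -0.   0.3] t 0.3 j [65. 19. -4. 84.  1. 77. -5.]
turn 25.99 shift [-364.2 -116.7  373.5]
```

Emit:
{"fn": "play_rows", "kwargs": {
  "rows": [
    [0, -0.039, 0, 8.67, 1],
    [0, -0.039, 0, 8.67, 1],
    [0, -0.039, 0, 8.66, 1],
    [-0.0405, 0, 0.0415, 0, 1],
    [-0.0405, 0, 0.0415, 0, 1],
    [-0.0405, 0, 0.0415, 0, 1],
    [-0.0405, 0, 0.0415, 0, 1],
    [-0.0405, 0, 0.0415, 0, 1],
    [-0.0405, 0, 0.0415, 0, 1],
    [-0.0405, 0, 0.0415, 0, 1],
    [-0.0405, 0, 0.0415, 0, 1],
    [-0.0405, 0, 0.0415, 0, 1]
  ],
  "force": 60
}}

```text
clock: 1.8
eef_pos: [639.6, -223.7, 330.7]
tcp_rot: [[-0.043, 0.0, 0.999], [-0.999, -0.0, -0.043], [0.0, -1.0, 0.0]]
wrist_force: [-0.3, -0.3, 0.1]
grip_width: 1.002
```

```bash
python3 - <<'E'
from h import *
f=ctrl.grab_frame("wrist");cv2.imwrite("pics/w1.png",f["image"])
W=np.array(f["world_to_cam"]);print(np.round(-W[:3,:3].T@W[:3,3]),W[:3,:3].round(2).tolist())
g=np.r_[st(-30+108*np.sin(.45),-262),147.2]
print(proj(f,g),proj(f,np.r_[st(-30+147*np.sin(.45),-262),50+147*np.cos(.45)]))
for c in blobs(f,'red',20):
    M=cv2.moments(c);print('red',cv2.boundingRect(c),M['m10']/M['m00'],M['m01']/M['m00'])
go([g[0],g[1],155],-92.45)
E
```

```text
[ 714. -228.  491.] [[-0.04, -1.0, 0.0], [0.96, -0.04, -0.29], [0.29, -0.01, 0.96]]
[[281.38075535 179.72893884]] [[281.44293045 170.42950959]]
red (264, 177, 31, 26) 278.8600948509485 189.82825203252034
tcp [ 644.  -215.   328.9] yaw -91.9 grip 0.997 F [ 0.8  7.  -2.6] t 1.85 j [ 25.  26. -16.  62.   6.  94. -81.]
turn 0.5 shift [ 10.2 173.9  -5.3]
```

View pics/w1.png

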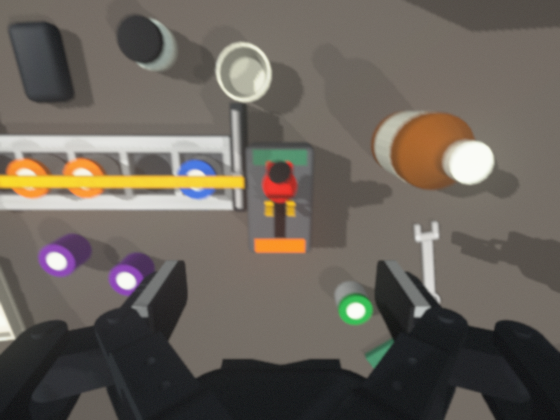

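Emit:
{"fn": "play_rows", "kwargs": {
  "rows": [
    [0, 0.03, 0, 0, 1],
    [0, 0.03, 0, 0, 1],
    [0, 0.03, 0, 0, 1],
    [0, 0, 0, 0, 1],
    [0, 0, 0, 0, 1],
    [0, 0, 0, 0, 1]
  ]
}}

```text
clock: 2.6
eef_pos: [639.1, -225.1, 242.4]
tcp_rot: [[-0.043, 0.002, 0.999], [-0.999, -0.001, -0.043], [0.001, -1.0, 0.002]]
wrist_force: [0.0, 0.6, -0.2]
grip_width: 1.003
```

```bash
python3 - <<'E'
from h import *
f=ctrl.grab_frame("wrist");cv2.imwrite("pics/w2.png",f["image"])
g=np.r_[st(-30+108*np.sin(.45),-262),147.2]
print(proj(f,g),'cap',proj(f,np.r_[st(-30+147*np.sin(.45),-262),50+147*np.cos(.45)]))
for c in blobs(f,'red',20):
    M=cv2.moments(c);print('red',cv2.boundingRect(c),M['m10']/M['m00'],M['m01']/M['m00'])
for c in blobs(f,'yellow',200):
    r=cv2.minAreaRect(c);b=cv2.boxPoints(r);print('bar',b.round().tolist(),onplane(f,b,81).round(1)[:,:2].tolist())
for c in blobs(f,'orange',60):
    r=cv2.boundingRect(c);print(r,onplane(f,[(r[0]+r[2]/2,r[1]+r[3]/2)],66)[0].round(1))
print('exp strip', 'housing x ends', st(-105,-262),st(45,-262))
go([g[0],g[1],154],-92.45)
E
```

```text
[[279.93049649 202.31997987]] cap [[279.79890316 193.27640253]]
red (258, 198, 43, 34) 279.22947027527175 217.11959287531806
red (286, 182, 10, 10) 291.80676328502415 184.68599033816423
red (263, 182, 10, 11) 265.7258064516129 184.96774193548387
bar [[-0.0, 194.0], [234.0, 194.0], [234.0, 208.0], [0.0, 208.0]] [[640.6, 62.8], [630.1, -176.8], [614.9, -175.5], [625.7, 67.2]]
(249, 270, 62, 17) [ 521.2 -219.7   66. ]
(18, 209, 45, 11) [612.3  39.6  66. ]
(10, 172, 55, 22) [647.5  33.6  66. ]
(432, 118, 89, 82) [ 652.7 -431.5   66. ]
exp strip housing x ends [ 516.39612519 -219.77201607] [ 666.25901113 -226.1841466 ]
tcp [ 639.  -225.   242.1] yaw -92.5 grip 1.001 F [ 0.4 -0.3  0.1] t 2.65 j [ 26.  26. -15.  72.   7.  83. -81.]
turn -0.01 shift [ 0.  88.1 -0.7]
```

View pics/w2.png

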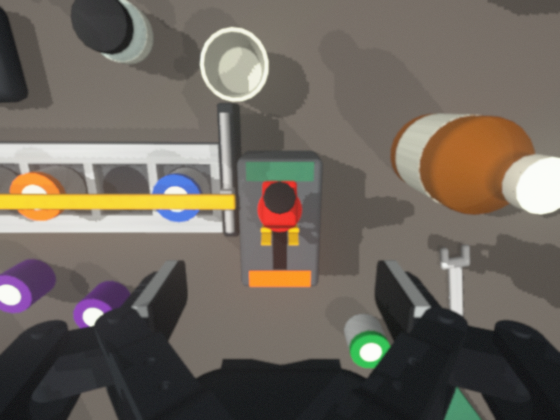

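Emit:
{"fn": "play_rows", "kwargs": {
  "rows": [
    [0, 0.03, 0, 0, 1],
    [0, 0.03, 0, 0, 1],
    [0, 0.028, 0, 0, 1],
    [0, 0, 0, 0, 1],
    [0, 0, 0, 0, 1],
    [0, 0, 0, 0, 0],
    [0, 0, 0, 0, 0],
    [0, 0, 0, 0, 0],
    [0, 0, 0, 0, 0],
    [0, 0, 0, 0, 0]
  ],
  "force": 60
}}

```text
clock: 3.9
eef_pos: [624.2, -226.5, 153.2]
tcp_rot: [[-0.047, -0.031, 0.998], [-0.999, 0.001, -0.047], [0.001, -1.0, -0.031]]
wrist_force: [29.3, -10.3, -0.0]
grip_width: 0.002
```

```bash
python3 - <<'E'
from h import *
g=np.r_[st(-30+108*np.sin(.45),-262),147.2]
go([g[0],g[1],154],-92.45)
# arc rows: lift then swing; station x,z deltas
r0=108.
print('lift',15*np.sin(.45),15*np.cos(.45))
r=122.5
q=np.linspace(0,.9,11)
X=r*np.sin(.45-q);Z=r*np.cos(.45-q)
print(np.c_[np.diff(X),-np.diff(Z)].round(1).tolist())
E
```

```text
tcp [ 624.2 -226.5  153.2] yaw -92.7 grip 0.002 F [ 29.3 -10.3  -0. ] t 3.9 j [ 27.  28. -15.  79.   8.  76. -82.]
turn -0.22 shift [-2.1 -0.8 14. ]
lift 6.524483011668454 13.506706535290153
[[-10.1, -4.3], [-10.5, -3.4], [-10.7, -2.5], [-10.9, -1.5], [-11.0, -0.5], [-11.0, 0.5], [-10.9, 1.5], [-10.7, 2.5], [-10.5, 3.4], [-10.1, 4.3]]
```

```bash
python3 - <<'E'
from h import *
a=ctrl.grab_frame("wrist")["image"];b=ctrl.grab_frame("side")["image"][100:240,200:400]
cv2.imwrite("pics/w3.png",cv2.hconcat([cv2.resize(a,(400,300)),cv2.resize(b,(400,300),interpolation=cv2.INTER_CUBIC)]))
E
```

```text
(no output)
```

View pics/w3.png

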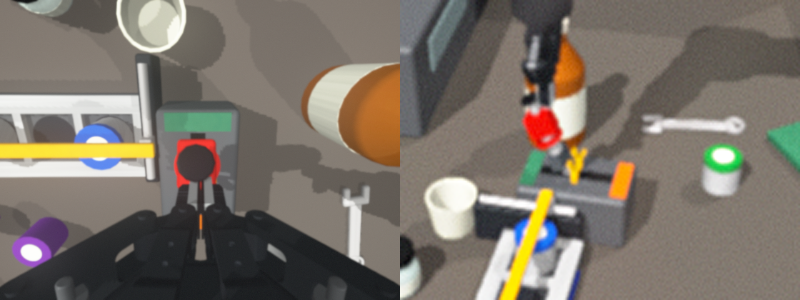

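Emit:
{"fn": "play_rows", "kwargs": {
  "rows": [
    [0, 0, 0, 0, 1],
    [0, 0, 0, 0, 1],
    [0, 0, 0, 0, 1],
    [0, 0, 0, 0, 1],
    [0, 0, 0, 0, 1],
    [0, 0, 0, 0, 1],
    [0, 0, 0, 0, 1],
    [0, 0, 0, 0, 1]
  ]
}}

```text
clock: 5.0
eef_pos: [638.5, -224.9, 152.6]
tcp_rot: [[-0.043, 0.0, 0.999], [-0.999, -0.0, -0.043], [0.0, -1.0, 0.0]]
wrist_force: [-0.4, 0.1, -1.0]
grip_width: 1.004
```

```bash
python3 - <<'E'
from h import *
f=ctrl.grab_frame("wrist")
g=np.r_[st(-30+108*np.sin(.45),-262),147.2]
go([g[0],g[1],154],-92.45)
print('cap exp',proj(f,np.r_[st(-30+147*np.sin(.45),-262),50+147*np.cos(.45)]))
a=f["image"];b=ctrl.grab_frame("side")["image"][100:220,200:360];c=ctrl.grab_frame("scene")["image"][190:280,170:290]
cv2.imwrite("pics/w4.png",cv2.hconcat([a[60:360,80:480],cv2.resize(b,(400,300),interpolation=cv2.INTER_CUBIC)]))
E
```

```text
tcp [ 638.4 -224.9  152.6] yaw -92.5 grip 1.001 F [ 0.3 -0.5  0.2] t 5.05 j [ 26.  28. -15.  79.   8.  74. -82.]
turn -0.01 shift [ 0.1 -1.4 -0.2]
cap exp [[279.61823808 243.49637451]]
```

View pics/w4.png

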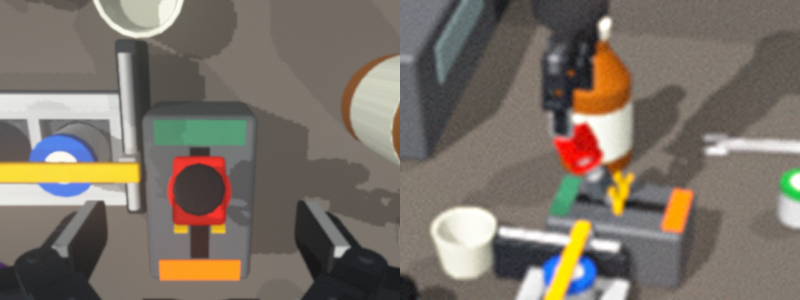

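```bash
python3 - <<'E'
from h import *
f=ctrl.grab_frame("wrist");s=ctrl.sense();R=np.array(s["tcp_rot"]);e=np.array(s["eef_pos"])
print(f["camera_matrix"])
for y in(0,10,22):
  print(y,[proj(f,e+R@[x,y,0]).round(0).tolist() for x in(-42,0,42)],proj(f,e+R@[42,y,11]).round(0),proj(f,e+R@[42,y,-11]).round(0))
g=np.r_[st(-30+108*np.sin(.45),-262),147.2];print('g',proj(f,g))
W=np.array(f["world_to_cam"]);print('cam in tool',R.T@(-W[:3,:3].T@W[:3,3]-e))
cv2.imwrite("pics/w5.png",f["image"][150:420])
E
```

```text
[[320.65581005   0.         280.63729949]
 [  0.         320.65581005 204.60424141]
 [  0.           0.           1.        ]]
0 [[[203.0, 250.0]], [[280.0, 250.0]], [[357.0, 250.0]]] [[358. 231.]] [[355. 268.]]
10 [[[207.0, 242.0]], [[280.0, 242.0]], [[353.0, 242.0]]] [[354. 224.]] [[352. 260.]]
22 [[[211.0, 235.0]], [[280.0, 234.0]], [[349.0, 234.0]]] [[350. 217.]] [[348. 251.]]
g [[279.8790286 245.9389729]]
cam in tool [   0.6178834  -160.4138211    74.25127226]
```

View pics/w5.png

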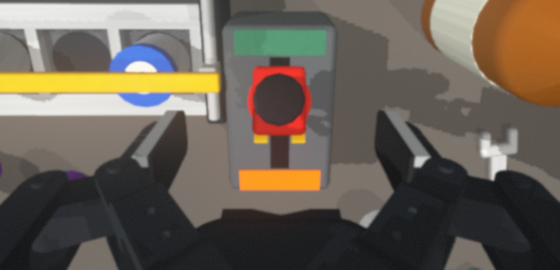

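```bash
python3 - <<'E'
from h import *
s=ctrl.sense();R=np.array(s["tcp_rot"]);e=np.array(s["eef_pos"]);ims=[]
for n in("side","scene"):
    f=ctrl.grab_frame(n);im=f["image"].copy();im=cv2.resize(im,None,fx=4,fy=4,interpolation=cv2.INTER_CUBIC)
    for y,c in((9,(0,255,0)),(-15,(255,255,0)),(-35,(255,0,255))):
        for x in(-45,45):
            p=proj(f,e+R@[x,y,0])[0]*4+2;cv2.circle(im,(int(p[0]),int(p[1])),4,c,-1)
    p=proj(f,e)[0]*4;ims.append(im[int(p[1])-220:int(p[1])+220,int(p[0])-200:int(p[0])+200])
cv2.imwrite("pics/w6.png",cv2.hconcat(ims))
E
```

```text
(no output)
```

View pics/w6.png

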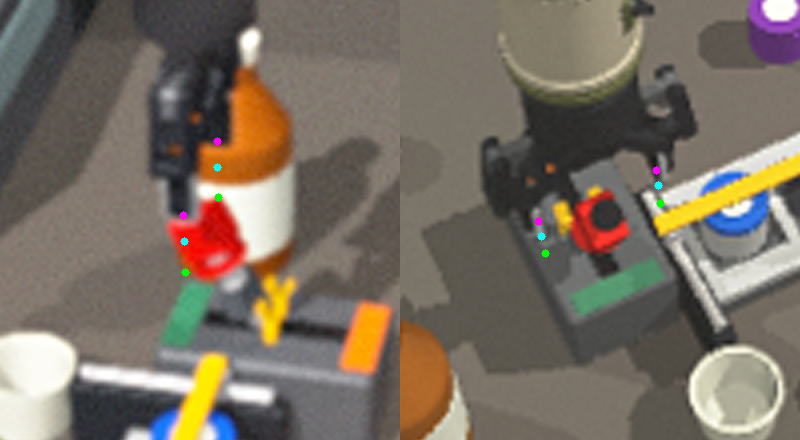

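Emit:
{"fn": "play_rows", "kwargs": {
  "rows": [
    [0, 0.015, 0, 0, 1],
    [0, 0.015, 0, 0, 1],
    [0, 0.015, 0.001, 0, 1],
    [0, 0, 0, 0, 1],
    [0, 0, 0, 0, 1],
    [0, 0, 0, 0, 0],
    [0, 0, 0, 0, 0],
    [0, 0, 0, 0, 0],
    [0, 0, 0, 0, 0],
    [0, 0, 0, 0, 0],
    [0, 0, 0, 0, 0]
  ],
  "force": 60
}}

```text
clock: 6.68
eef_pos: [639.7, -224.2, 108.1]
tcp_rot: [[-0.042, 0.001, 0.999], [-0.999, 0.001, -0.042], [-0.001, -1.0, 0.001]]
wrist_force: [-1.7, 4.7, 5.9]
grip_width: 0.318
```

```bash
python3 - <<'E'
from h import *
go([638.4,-225,107],-92.45)
s=ctrl.sense();R=np.array(s["tcp_rot"]);e=np.array(s["eef_pos"]);ims=[]
for n in("side","scene"):
    f=ctrl.grab_frame(n);im=f["image"].copy();im=cv2.resize(im,None,fx=4,fy=4,interpolation=cv2.INTER_CUBIC)
    p=proj(f,e+R@[0,-40,0])[0]*4;ims.append(im[int(p[1])-220:int(p[1])+220,int(p[0])-200:int(p[0])+200])
cv2.imwrite("pics/w7.png",cv2.hconcat(ims))
E
```

```text
tcp [ 639.7 -224.2  108.1] yaw -92.4 grip 0.318 F [-1.7  4.7  5.9] t 6.675 j [ 26.  30. -15.  81.   8.  69. -82.]
turn 0.02 shift [ 0.8  1.1 -1.3]
```

View pics/w7.png

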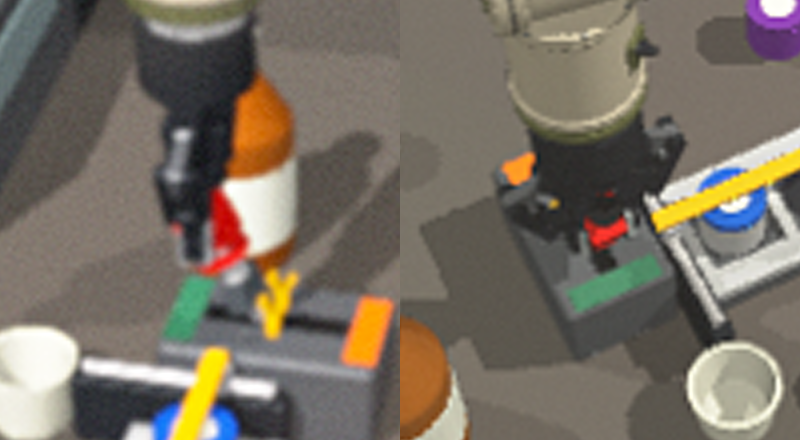

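Emit:
{"fn": "play_rows", "kwargs": {
  "rows": [
    [0, -0.0065, 0.003, 0, 0],
    [0, -0.0065, 0.003, 0, 0],
    [0, 0, 0, 0, 0],
    [0, 0, 0, 0, 0]
  ],
  "force": 80
}}

```text
clock: 7.28
eef_pos: [645.1, -224.5, 120.0]
tcp_rot: [[-0.042, -0.001, 0.999], [-0.999, 0.001, -0.042], [-0.001, -1.0, -0.001]]
wrist_force: [-1.3, 5.4, -4.4]
grip_width: 0.314
```

Emit:
{"fn": "play_rows", "kwargs": {
  "rows": [
    [0, -0.0052, -0.0104, 0, 0],
    [0, -0.0035, -0.0108, 0, 0],
    [0, -0.0026, -0.0111, 0, 0],
    [0, -0.0015, -0.0113, 0, 0],
    [0, -0.0005, -0.0114, 0, 0],
    [0, 0.0005, -0.0114, 0, 0],
    [0, 0.0015, -0.0113, 0, 0],
    [0, 0.0026, -0.0111, 0, 0],
    [0, 0.0035, -0.0108, 0, 0],
    [0, 0.0044, -0.0104, 0, 0],
    [0, 0, 0, 0, 0],
    [0, 0, 0, 0, 0]
  ]
}}

```text
clock: 8.78
eef_pos: [537.2, -219.7, 122.3]
tcp_rot: [[-0.042, 0.004, 0.999], [-0.999, 0.0, -0.042], [-0.0, -1.0, 0.004]]
wrist_force: [4.7, 5.7, -4.6]
grip_width: 0.315
```

```bash
python3 - <<'E'
from h import *
go([638.4,-225,107],-92.45)
for n in("side","scene"):
    f=ctrl.grab_frame(n)
    for c in blobs(f,'yellow',40):
        r=cv2.minAreaRect(c);b=cv2.boxPoints(r);b=b[np.argsort(b[:,0])];e=[b[:2].mean(0),b[2:].mean(0)];print(n,[inst(p).round(1) for p in onplane(f,e,79)])
E
```

```text
tcp [ 537.2 -219.7  122.3] yaw -92.4 grip 0.315 F [ 4.7  5.7 -4.6] t 8.775 j [ 31.  18. -16.  97.   5.  66. -79.]
turn 0.03 shift [  0.9  15.3 101.3]
side [array([ 71.4, 216.5]), array([  70.2, -216.3])]
side [array([ -17.9, -278.2]), array([ -35.8, -273.9])]
scene [array([  72. , -215.7]), array([ 71.4, 214.5])]
```

Emit:
{"fn": "play_rows", "kwargs": {
  "rows": [
    [0, 0, -0.004, 0, 0],
    [0, 0.001, -0.002, 0, 0],
    [0, 0.0065, 0.003, 0, 0],
    [0, 0.0065, 0.003, 0, 0],
    [0, 0, 0, 0, 0],
    [0, 0, 0, 0, 1],
    [0, 0, 0, 0, 1],
    [0, 0, 0, 0, 1],
    [0, 0, 0, 0, 1],
    [0, -0.05, 0, 0, 1],
    [0, -0.05, 0, 0, 1],
    [0, -0.05, 0, 0, 1]
  ]
}}

```text
clock: 10.38
eef_pos: [535.2, -220.5, 259.0]
tcp_rot: [[-0.043, -0.0, 0.999], [-0.999, -0.0, -0.043], [0.0, -1.0, -0.0]]
wrist_force: [1.5, -1.4, -0.3]
grip_width: 1.001
```

```bash
python3 - <<'E'
from h import *
for n in("side","scene"):
    f=ctrl.grab_frame(n)
    for c in blobs(f,'yellow',100):
        r=cv2.minAreaRect(c);b=cv2.boxPoints(r);b=b[np.argsort(b[:,0])];e=[b[:2].mean(0),b[2:].mean(0)];print(n,[inst(p).round(1) for p in onplane(f,e,79)])
    for col,z in (('green',46),('orange',66),('blue',66)):
        for c in blobs(f,col):
            w=white(f,c)
            if w:
                p=onplane(f,w[:2],z)[0]; print(n,col,w[2],p.round(0)[:2],inst(p).round(1))
    # collar
    u=[cv2.moments(c) for c in blobs(f,'red',8)]
    print([(m['m10']/m['m00'],m['m01']/m['m00'],m['m00']) for m in u])
    for d in(0,16):
        print('collar exp',d,proj(f,np.r_[st(-30-(105+d)*np.sin(.45),-262),50+(105+d)*np.cos(.45)]))
go(np.r_[st(0,37),200],-2.45)
E
```

```text
side [array([ 73.6, 216.8]), array([  73.8, -217.9])]
side green 208 [585. 377.] [-61.8 336.9]
side green 69 [ 396. -337.] [-220.5 -384.2]
side orange 74 [632. 116.] [-4.  78.2]
side orange 99 [632.  38.] [-0.3  0.8]
side orange 25 [ 646. -309.] [  28.3 -345.1]
side orange 4 [ 689. -574.] [  82.8 -608.9]
side orange 17 [   23. -1611.] [ -538.2 -1673.5]
side blue 89 [ 624. -112.] [  -2.3 -150.2]
side blue 77 [  812. -1024.] [  224.3 -1053. ]
[(303.91334894613584, 163.0359094457455, 213.5)]
collar exp 0 [[304.21150745 161.6379206 ]]
collar exp 16 [[306.96320032 157.35280088]]
scene [array([  73.4, -215.8]), array([ 74.3, 217.1])]
scene green 56 [ 394. -335.] [-222.6 -382.7]
scene green 44 [584. 377.] [-63.  337.4]
scene orange 7 [ 607. -393.] [  -7.1 -431.6]
scene orange 53 [630.  39.] [-2.4  1.8]
scene orange 52 [633. 115.] [-3.3 76.9]
scene blue 214 [ 686. -920.] [  94.9 -954.4]
scene blue 65 [ 623. -111.] [  -3.6 -148.8]
[(218.19844357976655, 220.17509727626458, 128.5)]
collar exp 0 [[217.8206655  219.20671392]]
collar exp 16 [[216.36681295 214.74613167]]
tcp [ 537.7 -221.2  263.5] yaw -92.5 grip 1.004 F [0.7 0.6 0.2] t 10.475 j [ 31.  13. -16.  86.   4.  81. -77.]
turn 89.97 shift [ -83.6   63.5 -299.5]
```

Emit:
{"fn": "play_rows", "kwargs": {
  "rows": [
    [-0.0527, 0, 0.0164, 0, 1],
    [-0.0527, 0, 0.0164, 0, 1],
    [-0.0527, 0, 0.0164, 0, 1],
    [-0.0527, 0, 0.0164, 0, 1],
    [-0.0527, 0, 0.0164, 0, 1],
    [0, 0.01, 0, -10, 1],
    [0, 0.01, 0, -10, 1],
    [0, 0.01, 0, -10, 1],
    [0, 0.01, 0, -10, 1],
    [0, 0.01, 0, -10, 1],
    [0, 0.01, 0, -10, 1],
    [0, 0.01, 0, -10, 1]
  ]
}}

```text
clock: 11.98
eef_pos: [628.6, 39.1, 186.5]
tcp_rot: [[0.926, -0.0, 0.377], [-0.377, -0.0, 0.926], [-0.0, -1.0, -0.0]]
wrist_force: [0.1, -0.1, 0.1]
grip_width: 0.999
```

Emit:
{"fn": "play_rows", "kwargs": {
  "rows": [
    [0, 0.01, 0, -10, 1],
    [0, 0.01, 0, -10, 1],
    [0, 0, 0, 0, 1],
    [0, 0, 0, 0, 1],
    [0, 0, 0, 0, 1]
  ]
}}

```text
clock: 12.6
eef_pos: [629.0, 39.3, 167.9]
tcp_rot: [[0.999, 0.001, 0.045], [-0.045, -0.0, 0.999], [0.001, -1.0, -0.0]]
wrist_force: [0.3, 0.1, 0.7]
grip_width: 1.003
```

```bash
python3 - <<'E'
from h import *
f=ctrl.grab_frame("wrist");cv2.imwrite("pics/w8.png",f["image"])
go([631,38.5,5],-2.45)
for col,z in (('green',46),('orange',66),('blue',66)):
    for c in blobs(f,col,60):
        w=white(f,c)
        if w: p=onplane(f,w[:2],z)[0]; print(col,np.round(w),p.round(1)[:2],inst(p).round(1))
for i in range(5): print(i,proj(f,np.r_[st(0,74*(i-2)),20]).round(),proj(f,np.r_[st(-32,74*(i-2)-32),28]).round())
print('bar',proj(f,np.r_[st(67,0),81]),proj(f,np.r_[st(83,0),81]))
E
```

```text
tcp [629.   39.3 167.9] yaw -2.6 grip 1.001 F [-0.3 -0.2 -0.2] t 12.65 j [ 21.  26. -38.  85.  16.  75. -21.]
turn -0.11 shift [  2.  162.9  -0.7]
orange [283. 197. 859.] [631.7  39.4] [-0.9  1.9]
orange [ 283.  105. 1104.] [634.5 113.9] [-1.2 76.4]
blue [282. 346. 554.] [ 623.8 -112. ] [  -2.3 -149.7]
0 [[284. 315.]] [[255. 344.]]
1 [[284. 255.]] [[254. 286.]]
2 [[284. 187.]] [[252. 220.]]
3 [[284. 108.]] [[249. 145.]]
4 [[284.  17.]] [[246.  57.]]
bar [[367.71267433 204.34759554]] [[387.64609226 204.27359619]]
```

View pics/w8.png

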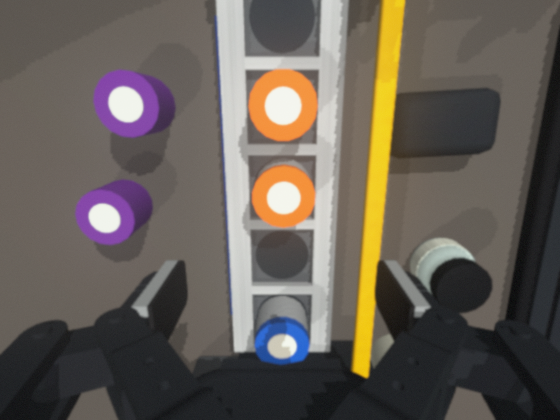

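Emit:
{"fn": "play_rows", "kwargs": {
  "rows": [
    [0.002, 0.03, 0, 0, 0.82],
    [0, 0.04, 0, 0, 0.82],
    [0, 0.04, 0, 0, 0.82],
    [0, 0.03, 0, 0, 0.82],
    [0, 0.023, 0, 0, 0.82],
    [0, 0, 0, 0, 0.82],
    [0, 0, 0, 0, 0.82],
    [0, 0, 0, 0, 0],
    [0, 0, 0, 0, 0],
    [0, 0, 0, 0, 0],
    [0, 0, 0, 0, 0]
  ],
  "force": 40
}}

```text
clock: 14.02
eef_pos: [633.2, 39.6, 6.7]
tcp_rot: [[0.999, 0.005, 0.044], [-0.044, 0.0, 0.999], [0.005, -1.0, 0.001]]
wrist_force: [-0.1, 0.5, 9.9]
grip_width: 0.626
```

```bash
python3 - <<'E'
from h import *
go([631,38.5,5],-2.45)
s=ctrl.sense();R=np.array(s["tcp_rot"]);e=np.array(s["eef_pos"]);ims=[]
for n in("side","scene"):
    f=ctrl.grab_frame(n);im=cv2.resize(f["image"],None,fx=4,fy=4,interpolation=cv2.INTER_CUBIC)
    p=proj(f,e+R@[0,-40,0])[0]*4;ims.append(im[int(p[1])-220:int(p[1])+220,int(p[0])-200:int(p[0])+200])
    # tray rim: inner/outer edges
cv2.imwrite("pics/w9.png",cv2.hconcat(ims))
E
```

```text
tcp [633.2  39.6   6.7] yaw -2.5 grip 0.626 F [-0.1  0.5  9.9] t 14.025 j [ 18.  35. -34.  93.  22.  59. -25.]
turn -0.05 shift [-2.2  1.7 -1.1]
```

View pics/w9.png

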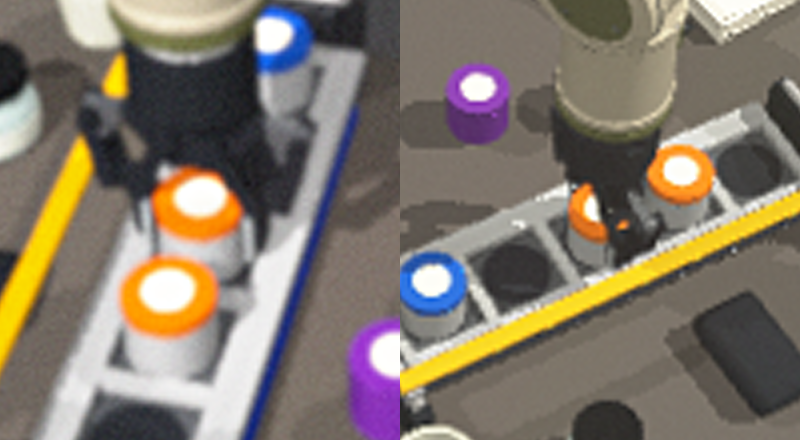

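Emit:
{"fn": "play_rows", "kwargs": {
  "rows": [
    [0, -0.035, 0, 0, 0],
    [0, -0.035, 0, 0, 0],
    [0, -0.035, 0, 0, 0],
    [-0.0312, 0, 0.0386, 0, 0],
    [-0.0312, 0, 0.0386, 0, 0],
    [-0.0312, 0, 0.0386, 0, 0],
    [-0.0312, 0, 0.0386, 0, 0],
    [-0.0312, 0, 0.0386, 0, 0],
    [-0.0312, 0, 0.0386, 0, 0],
    [-0.0312, 0, 0.0386, 0, 0],
    [0, 0, 0, 0, 0],
    [0, 0, 0, 0, 0]
  ]
}}

```text
clock: 15.62
eef_pos: [424.8, 318.2, 109.5]
tcp_rot: [[0.999, 0.001, 0.043], [-0.043, -0.0, 0.999], [0.001, -1.0, -0.0]]
wrist_force: [0.5, 0.5, -2.0]
grip_width: 0.623
```

```bash
python3 - <<'E'
from h import *
go([426,318,120],-2.45)
f=ctrl.grab_frame("wrist");cv2.imwrite("pics/w10.png",f["image"])
h=cv2.cvtColor(f["image"],cv2.COLOR_BGR2HSV);m=cv2.inRange(h,(0,0,150),(180,50,255))
for t in cv2.findContours(m,cv2.RETR_EXTERNAL,cv2.CHAIN_APPROX_NONE)[0]:
    if cv2.contourArea(t)>1500:
        q=cv2.approxPolyDP(cv2.convexHull(t),8,True)[:,0];print(q.tolist(),onplane(f,q,24).round()[:,:2].tolist())
f=ctrl.grab_frame("scene")
for c in blobs(f,'orange',30):
    w=white(f,c)
    if w: print(w,onplane(f,w[:2],170)[0].round(),onplane(f,w[:2],66)[0].round())
E
```

```text
tcp [424.8 318.2 109.5] yaw -2.5 grip 0.623 F [ 0.5  0.5 -2. ] t 15.625 j [ -1.  18. -47. 103.  15.  65. -56.]
turn -0.03 shift [  1.2 -10.5  -0.1]
[[295, 287], [315, 304], [314, 332], [291, 348], [260, 344], [245, 327], [248, 301], [269, 286]] [[434.0, 242.0], [451.0, 224.0], [450.0, 195.0], [429.0, 178.0], [400.0, 184.0], [388.0, 203.0], [393.0, 230.0], [412.0, 244.0]]
[[362, 86], [370, 262], [194, 262], [161, 111]] [[488.0, 403.0], [498.0, 263.0], [350.0, 270.0], [341.0, 393.0]]
(176.77777777777777, 273.6666666666667, 9) [ 665. -399.  170.] [ 607. -395.   66.]
(325.8269230769231, 208.75, 52) [688.  65. 170.] [633. 115.  66.]
(342.6190476190476, 124.66666666666667, 21) [425. 312. 170.] [344. 386.  66.]
```

View pics/w10.png

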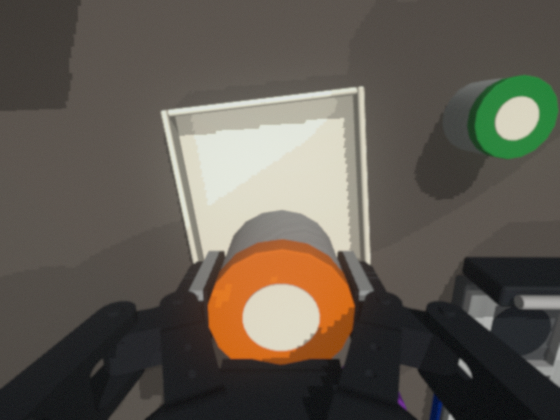

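Emit:
{"fn": "play_rows", "kwargs": {
  "rows": [
    [-0.008, 0.02, 0.0355, 0, 0],
    [0, 0.04, 0, 0, 0],
    [0, 0.035, 0, 0, 0],
    [0, 0.015, 0, 0, 0],
    [0, 0.006, 0, 0, 0],
    [0, 0, 0, 0, 0],
    [0, 0, 0, 0, 0.85],
    [0, 0, 0, 0, 0.85],
    [0, 0, 0, 0, 0.85],
    [0, -0.04, 0, 0, 0.85],
    [0, -0.05, 0, 0, 0.85],
    [0, -0.05, 0, 0, 0.85]
  ]
}}

```text
clock: 17.23
eef_pos: [417.5, 354.3, 135.0]
tcp_rot: [[0.999, -0.0, 0.043], [-0.043, -0.0, 0.999], [-0.0, -1.0, -0.0]]
wrist_force: [1.5, 0.5, 0.6]
grip_width: 0.848
```

```bash
cat > t.py <<'E'
from h import *
import sys
TC=np.array([420.5,323]);a=np.radians(4);tu=np.array([np.cos(a),np.sin(a)]);tv=np.array([-tu[1],tu[0]])
def look(cams=("scene","side")):
    for n in cams:
        f=ctrl.grab_frame(n)
        for col in('green','orange','blue'):
            for c in blobs(f,col,30):
                w=white(f,c)
                if not w: continue
                for z in(46,51,66):
                    p=onplane(f,w[:2],z)[0][:2]
                    if z==51 and max(abs((p-TC)@tu),abs((p-TC)@tv))<60: print(n,col,'TRAY',p.round(1),((p-TC)@tu).round(1),((p-TC)@tv).round(1))
                    q=inst(p)
                    if z==66 and abs(q[0])<25 and abs(q[1])<180: print(n,col,'WELL',p.round(1),q.round(1))
                    if z==46 and abs(p[0]-500)<250 and abs(p[1])<500 and not(abs(q[0])<40 and abs(q[1])<200): print(n,col,'bench?',p.round(1),w[2])
E
python3 - <<'E'
from t import *
look();go([634,114.5,120],-2.45)
E
```

```text
scene green bench? [ 393.5 -335.2] 57
scene green bench? [584.  377.3] 44
scene orange bench? [ 595.8 -392.6] 7
scene orange WELL [632.4 114.7] [-3.4 77.2]
scene orange bench? [413.6 358.9] 33
scene orange TRAY [417.2 355.5] -1.1 32.7
scene blue WELL [ 622.5 -111. ] [  -3.6 -148.8]
side green bench? [585.1 376.8] 200
side orange bench? [418.5 351.1] 189
side orange TRAY [418.4 353.9] 0.0 31.0
side orange WELL [635.1 112.6] [-0.6 75.1]
side orange bench? [ 652.1 -336.6] 25
side blue WELL [ 623.7 -112.5] [  -2.3 -150.2]
tcp [419.7 356.7 138.9] yaw -2.5 grip 0.851 F [ 0.2  1.1 -0.6] t 17.325 j [ -4.  19. -49.  99.  15.  68. -59.]
turn -0.0 shift [ 224.5   18.9 -232.8]
```

Emit:
{"fn": "play_rows", "kwargs": {
  "rows": [
    [0.0375, 0, -0.0388, 0, 0.82],
    [0.0375, 0, -0.0388, 0, 0.82],
    [0.0375, 0, -0.0388, 0, 0.82],
    [0.0375, 0, -0.0388, 0, 0.82],
    [0.0375, 0, -0.0388, 0, 0.82],
    [0.0375, 0, -0.0388, 0, 0.82],
    [0, 0.02, 0, 0, 0.82],
    [0, 0.03, 0, 0, 0.82],
    [0, 0, 0, 0, 0.82],
    [0, 0, 0, 0, 0.82]
  ]
}}

```text
clock: 18.58
eef_pos: [632.6, 112.8, 84.2]
tcp_rot: [[0.999, 0.001, 0.042], [-0.042, 0.0, 0.999], [0.001, -1.0, 0.0]]
wrist_force: [0.1, 0.3, 0.6]
grip_width: 0.821
```

Now descend 76, centre by +1.5, close and lift.

Emit:
{"fn": "play_rows", "kwargs": {
  "rows": [
    [0.0015, 0.03, 0.0015, 0, 0.82],
    [0, 0.03, 0, 0, 0.82],
    [0, 0.016, 0, 0, 0.82],
    [0, 0, 0, 0, 0.82],
    [0, 0, 0, 0, 0.82],
    [0, 0, 0, 0, 0],
    [0, 0, 0, 0, 0],
    [0, 0, 0, 0, 0],
    [0, 0, 0, 0, 0]
  ]
}}

```text
clock: 19.7
eef_pos: [635.0, 113.7, 8.9]
tcp_rot: [[0.999, 0.002, 0.043], [-0.043, 0.0, 0.999], [0.002, -1.0, 0.0]]
wrist_force: [-0.5, -0.3, 6.5]
grip_width: 0.62
```

Emit:
{"fn": "play_rows", "kwargs": {
  "rows": [
    [0, -0.035, 0, 0, 0],
    [0, -0.035, 0, 0, 0],
    [0, -0.035, 0, 0, 0],
    [-0.037, 0, 0.0305, 0, 0],
    [-0.037, 0, 0.0305, 0, 0],
    [-0.037, 0, 0.0305, 0, 0],
    [-0.037, 0, 0.0305, 0, 0],
    [-0.037, 0, 0.0305, 0, 0],
    [-0.034, 0, 0.0165, 0, 0],
    [0, 0, 0, 0, 0],
    [0, 0, 0, 0, 0]
  ]
}}

```text
clock: 21.08
eef_pos: [423.2, 291.3, 112.6]
tcp_rot: [[0.999, 0.001, 0.043], [-0.043, -0.0, 0.999], [0.001, -1.0, -0.0]]
wrist_force: [-0.2, -0.7, -1.6]
grip_width: 0.619
```

```bash
python3 - <<'E'
from t import *
look(("side",));go([422.7,292,-5],-2.45)
E
```

```text
side green bench? [585.1 376.8] 202
side orange bench? [418.4 351.3] 187
side orange TRAY [418.3 354.1] 0.0 31.2
side orange bench? [426.6 197.8] 180
side orange bench? [ 652.1 -336.6] 25
side blue WELL [ 623.7 -112.5] [  -2.3 -150.2]
tcp [423.5 291.  112.5] yaw -2.5 grip 0.619 F [-0.4  0.4 -1.8] t 21.125 j [  3.  16. -48. 106.  13.  64. -52.]
turn -0.09 shift [ -0.8 117.5   0.9]
```

Emit:
{"fn": "play_rows", "kwargs": {
  "rows": [
    [-0.001, 0.03, 0.001, 0, 0],
    [0, 0.04, 0, 0, 0],
    [0, 0.03, 0, 0, 0],
    [0, 0.011, 0, 0, 0],
    [0, 0.006, 0, 0, 0],
    [0, 0, 0, 0, 0],
    [0, 0, 0, 0, 0.85],
    [0, 0, 0, 0, 0.85],
    [0, 0, 0, 0, 0.85],
    [0, -0.04, 0, 0, 0.85],
    [0, -0.05, 0, 0, 0.85],
    [0, -0.05, 0, 0, 0.85]
  ]
}}

```text
clock: 22.62
eef_pos: [421.4, 292.8, 137.0]
tcp_rot: [[0.999, 0.0, 0.043], [-0.043, -0.0, 0.999], [0.0, -1.0, -0.0]]
wrist_force: [1.4, -0.2, 0.5]
grip_width: 0.848
```

```bash
python3 - <<'E'
from t import *
look();go([584.8,377,60],-2.45)
E
```

```text
scene green bench? [ 393.5 -335.2] 57
scene green bench? [584.  377.3] 44
scene orange bench? [ 596.  -393.9] 9
scene orange bench? [410.6 326.7] 90
scene orange TRAY [414.1 323.5] -6.3 0.9
scene blue WELL [ 622.5 -111. ] [  -3.6 -148.8]
side green bench? [585.2 376.8] 201
side orange bench? [421.7 323.4] 470
side orange TRAY [421.6 326.4] 1.4 3.3
side orange bench? [ 651.3 -336.5] 26
side blue WELL [ 623.7 -112.5] [  -2.3 -150.2]
tcp [423.8 294.8 140.6] yaw -2.5 grip 0.855 F [ 1.6 -0.3 -0. ] t 22.725 j [  4.  14. -49. 104.  12.  67. -51.]
turn -0.0 shift [157.4  80.6  89. ]
```

Emit:
{"fn": "play_rows", "kwargs": {
  "rows": [
    [0.0397, 0, 0.0225, 0, 0.9],
    [0.0397, 0, 0.0225, 0, 0.9],
    [0.0397, 0, 0.0225, 0, 0.9],
    [0.0397, 0, 0.0225, 0, 0.9],
    [0, 0.03, 0, 0, 0.9],
    [0, 0.04, 0, 0, 0.9],
    [0, 0, 0, 0, 0.9],
    [0, 0, 0, 0, 0.9]
  ]
}}

```text
clock: 23.72
eef_pos: [584.5, 376.4, 66.8]
tcp_rot: [[0.999, 0.001, 0.043], [-0.043, 0.001, 0.999], [0.001, -1.0, 0.001]]
wrist_force: [-0.3, 0.6, 1.0]
grip_width: 0.894
```

```bash
python3 - <<'E'
from t import *
f=ctrl.grab_frame("wrist")
for c in blobs(f,'green',100):
    w=white(f,c)
    if w: print(np.round(w),onplane(f,w[:2],46)[0].round(1))
go([584.8,377,-11],-2.45)
E
```

```text
[ 281.  233. 1735.] [585.1 377.   46. ]
tcp [584.8 376.6  67.4] yaw -2.5 grip 0.899 F [-0.3  0.6  1.8] t 23.775 j [ -9.  40. -41.  79.  27.  70. -55.]
turn -0.01 shift [-0.  78.4  0.4]
```

Emit:
{"fn": "play_rows", "kwargs": {
  "rows": [
    [0, 0.03, 0.0005, 0, 0.9],
    [0, 0.03, 0, 0, 0.9],
    [0, 0.018, 0, 0, 0.9],
    [0, 0, 0, 0, 0.9],
    [0, 0, 0, 0, 0.9],
    [0, 0, 0, 0, 0],
    [0, 0, 0, 0, 0],
    [0, 0, 0, 0, 0],
    [0, 0, 0, 0, 0]
  ]
}}

```text
clock: 24.9
eef_pos: [584.8, 376.9, -11.2]
tcp_rot: [[0.999, 0.002, 0.043], [-0.043, 0.001, 0.999], [0.002, -1.0, 0.001]]
wrist_force: [-0.8, -1.0, 6.2]
grip_width: 0.621
```

Emit:
{"fn": "play_rows", "kwargs": {
  "rows": [
    [0, -0.03, 0, 0, 0],
    [0, -0.045, 0, 0, 0],
    [0, -0.045, 0, 0, 0],
    [0.0124, 0, -0.0527, 0, 0],
    [0.0124, 0, -0.0527, 0, 0],
    [0.0124, 0, -0.0527, 0, 0],
    [0.0124, 0, -0.0527, 0, 0],
    [0.0124, 0, -0.0527, 0, 0],
    [0, 0, 0, 0, 0],
    [0, 0, 0, 0, 0],
    [0, 0, 0, 0, 0]
  ]
}}

```text
clock: 26.28
eef_pos: [634.3, 112.4, 107.6]
tcp_rot: [[0.999, 0.0, 0.04], [-0.04, 0.001, 0.999], [-0.0, -1.0, 0.001]]
wrist_force: [-0.2, -0.4, -0.8]
grip_width: 0.621
```

```bash
python3 - <<'E'
from t import *
go([635.7,111.2,9],-2.45)
f=ctrl.grab_frame("wrist")
for c in blobs(f,'green',100):
    w=white(f,c)
    if w: print(np.round(w),onplane(f,w[:2],166)[0].round(1))
E
```

```text
tcp [634.3 112.4 107.6] yaw -2.3 grip 0.621 F [-0.2 -0.4 -0.8] t 26.275 j [ 16.  32. -42.  86.  22.  70. -31.]
turn 0.13 shift [ 1.5 98.6 -1.2]
[ 280.  312. 4142.] [634.6 113.4 166. ]
```

Emit:
{"fn": "play_rows", "kwargs": {
  "rows": [
    [0.0015, 0.03, -0.0015, 0, 0],
    [0, 0.03, 0, 0, 0],
    [0, 0.02, 0, 0, 0],
    [0, 0.01, 0, 0, 0],
    [0, 0.006, 0, 0, 0],
    [0, 0, 0, 0, 0],
    [0, 0, 0, 0, 0]
  ]
}}

```text
clock: 27.2
eef_pos: [636.7, 109.0, 12.2]
tcp_rot: [[0.999, 0.001, 0.043], [-0.043, 0.0, 0.999], [0.001, -1.0, 0.0]]
wrist_force: [0.7, 0.4, -0.7]
grip_width: 0.622
```

Emit:
{"fn": "play_rows", "kwargs": {
  "rows": [
    [0, 0.002, 0.001, 0, 0],
    [0, 0, 0, 0, 0],
    [0, 0, 0, 0, 0.82],
    [0, 0, 0, 0, 0.82],
    [0, 0, 0, 0, 0.82],
    [0, -0.04, 0, 0, 0.82],
    [0, -0.05, 0, 0, 0.82],
    [0, -0.05, 0, 0, 0.82],
    [0, 0, 0, 0, 0.82]
  ]
}}

```text
clock: 28.32
eef_pos: [638.4, 110.9, 154.1]
tcp_rot: [[0.999, 0.007, 0.043], [-0.043, 0.001, 0.999], [0.007, -1.0, 0.001]]
wrist_force: [-0.0, 0.7, -1.1]
grip_width: 0.819
```

```bash
python3 - <<'E'
from t import *
look();go([394.5,-335.5,120],-2.45)
E
```

```text
scene green bench? [ 394.1 -335.3] 54
scene green WELL [635.3 110.3] [-0.3 72.9]
scene orange bench? [ 596.  -393.9] 9
scene blue WELL [ 622.5 -111. ] [  -3.6 -148.8]
side green WELL [636.6 109.5] [ 1.1 72.1]
side green bench? [ 395.9 -337.8] 65
side orange bench? [419.3 299.2] 132
side orange TRAY [419.2 302.4] -2.7 -20.5
side orange bench? [ 650.6 -336.6] 27
side blue WELL [ 615.  -114.1] [ -11.  -152.2]
tcp [636.3 109.8 149.6] yaw -2.5 grip 0.819 F [-0.5 -0.8 -0.4] t 28.425 j [ 17.  30. -42.  83.  20.  75. -30.]
turn -0.02 shift [-222.6   29.6 -455.2]
```

Emit:
{"fn": "play_rows", "kwargs": {
  "rows": [
    [0, -0.055, 0, 0, 0.9],
    [0, -0.055, 0, 0, 0.9],
    [-0.0223, 0, -0.0455, 0, 0.9],
    [-0.0223, 0, -0.0455, 0, 0.9],
    [-0.0223, 0, -0.0455, 0, 0.9],
    [-0.0223, 0, -0.0455, 0, 0.9],
    [-0.0223, 0, -0.0455, 0, 0.9],
    [-0.0223, 0, -0.0455, 0, 0.9],
    [-0.0223, 0, -0.0455, 0, 0.9],
    [-0.0223, 0, -0.0455, 0, 0.9],
    [-0.0223, 0, -0.0455, 0, 0.9],
    [-0.0223, 0, -0.0455, 0, 0.9]
  ]
}}

```text
clock: 29.92
eef_pos: [392.3, -336.3, 258.0]
tcp_rot: [[0.999, -0.002, 0.043], [-0.043, 0.001, 0.999], [-0.002, -1.0, 0.001]]
wrist_force: [0.7, -0.6, -0.1]
grip_width: 0.897
```

Emit:
{"fn": "play_rows", "kwargs": {
  "rows": [
    [0, 0.055, 0, 0, 0.9],
    [0, 0.055, 0, 0, 0.9],
    [0, 0.055, 0, 0, 0.9],
    [0, 0, 0, 0, 0.9],
    [0, 0, 0, 0, 0.9],
    [0, 0, 0, 0, 0.9]
  ]
}}

```text
clock: 30.68
eef_pos: [395.0, -336.0, 96.7]
tcp_rot: [[0.999, 0.002, 0.043], [-0.043, -0.002, 0.999], [0.003, -1.0, -0.002]]
wrist_force: [-0.4, 0.1, 0.1]
grip_width: 0.9
```

```bash
python3 - <<'E'
from t import *
f=ctrl.grab_frame("wrist")
for c in blobs(f,'green',100):
    w=white(f,c)
    if w: print(np.round(w),onplane(f,w[:2],46)[0].round(1))
look();go([394.5,-336,-11],-2.45)
E
```

```text
[ 280.  216. 1331.] [ 395.5 -335.5   46. ]
scene green bench? [ 394.  -335.2] 55
scene green WELL [635.3 110.3] [-0.3 72.9]
scene orange bench? [ 596.1 -392.6] 6
scene orange bench? [410.6 326.7] 90
scene orange TRAY [414.1 323.5] -6.3 0.9
scene blue WELL [ 622.5 -110.8] [  -3.6 -148.6]
side green WELL [636.9 109.5] [ 1.3 72.1]
side green bench? [ 395.9 -337.5] 68
side orange bench? [421.6 323.3] 477
side orange TRAY [421.5 326.3] 1.2 3.2
side orange bench? [ 648.  -338.1] 38
side blue WELL [ 624.1 -112.5] [  -2.  -150.2]
tcp [ 394.5 -335.7   95.8] yaw -2.5 grip 0.904 F [-0.1 -0.3  0. ] t 30.825 j [ 61.  14. -29. 107.   8.  61.  27.]
turn -0.02 shift [  0.  106.8  -0.3]
```

Emit:
{"fn": "play_rows", "kwargs": {
  "rows": [
    [0, 0.04, 0, 0, 0.9],
    [0, 0.04, 0, 0, 0.9],
    [0, 0.02, 0, 0, 0.9],
    [0, 0.007, 0, 0, 0.9],
    [0, 0, 0, 0, 0.9],
    [0, 0, 0, 0, 0.9],
    [0, 0, 0, 0, 0],
    [0, 0, 0, 0, 0],
    [0, 0, 0, 0, 0],
    [0, 0, 0, 0, 0]
  ]
}}

```text
clock: 32.08
eef_pos: [394.3, -335.6, -11.6]
tcp_rot: [[0.999, 0.001, 0.043], [-0.043, -0.001, 0.999], [0.001, -1.0, -0.001]]
wrist_force: [-0.9, 0.7, 5.7]
grip_width: 0.62
```

Emit:
{"fn": "play_rows", "kwargs": {
  "rows": [
    [0, -0.05, 0, 0, 0],
    [0, -0.06, 0, 0, 0],
    [0, -0.06, 0, 0, 0],
    [0, -0.06, 0, 0, 0],
    [0.0276, 0, 0.0479, 0, 0],
    [0.0276, 0, 0.0479, 0, 0],
    [0.0276, 0, 0.0479, 0, 0],
    [0.0276, 0, 0.0479, 0, 0],
    [0.0276, 0, 0.0479, 0, 0],
    [0.0276, 0, 0.0479, 0, 0],
    [0.0276, 0, 0.0479, 0, 0],
    [0.0276, 0, 0.0479, 0, 0]
  ]
}}

```text
clock: 33.58
eef_pos: [631.7, 39.4, 217.5]
tcp_rot: [[0.999, 0.0, 0.044], [-0.044, -0.0, 0.999], [0.0, -1.0, -0.0]]
wrist_force: [0.1, -0.5, -0.6]
grip_width: 0.623
```

Emit:
{"fn": "play_rows", "kwargs": {
  "rows": [
    [0, 0.055, 0, 0, 0],
    [0, 0.055, 0, 0, 0],
    [0, 0, 0, 0, 0],
    [0, 0, 0, 0, 0],
    [0, 0, 0, 0, 0]
  ]
}}

```text
clock: 34.2
eef_pos: [632.4, 38.4, 110.4]
tcp_rot: [[0.999, 0.004, 0.043], [-0.043, 0.0, 0.999], [0.004, -1.0, 0.0]]
wrist_force: [0.4, 0.1, -0.6]
grip_width: 0.624
```

```bash
python3 - <<'E'
from t import *
go([632.5,37.5,10],-2.45)
f=ctrl.grab_frame("wrist")
for c in blobs(f,'green',100):
    w=white(f,c)
    if w: print(np.round(w),onplane(f,w[:2],166)[0].round(1))
E
```

```text
tcp [632.4  38.4 110.4] yaw -2.5 grip 0.624 F [ 0.4  0.1 -0.6] t 34.2 j [ 23.  30. -42.  88.  21.  70. -24.]
turn -0.03 shift [ 1.000e-01  1.004e+02 -9.000e-01]
[ 280.  313. 4119.] [632.4  36.8 166. ]
[ 281.  109. 1866.] [636. 111. 166.]
```

Emit:
{"fn": "play_rows", "kwargs": {
  "rows": [
    [0, 0.03, 0, 0, 0],
    [0, 0.03, 0, 0, 0],
    [0, 0.02, 0, 0, 0],
    [0, 0.012, 0, 0, 0],
    [0, 0.007, 0, 0, 0],
    [0, 0, 0, 0, 0],
    [0, 0, 0, 0, 0]
  ]
}}

```text
clock: 35.12
eef_pos: [631.4, 38.3, 9.0]
tcp_rot: [[0.999, 0.001, 0.043], [-0.043, -0.0, 0.999], [0.001, -1.0, 0.0]]
wrist_force: [-0.3, 0.3, -1.8]
grip_width: 0.622
```

Emit:
{"fn": "play_rows", "kwargs": {
  "rows": [
    [0, 0, 0, 0, 0.82],
    [0, 0, 0, 0, 0.82],
    [0, 0, 0, 0, 0.82],
    [0, -0.04, 0, 0, 0.82],
    [0, -0.05, 0, 0, 0.82],
    [0, -0.05, 0, 0, 0.82],
    [0, -0.05, 0, 0, 1],
    [0, -0.05, 0, 0, 1],
    [0, 0, 0, 0, 1],
    [0, 0, 0, 0, 1]
  ]
}}

```text
clock: 36.38
eef_pos: [630.7, 38.2, 247.9]
tcp_rot: [[0.999, -0.0, 0.043], [-0.043, -0.0, 0.999], [-0.0, -1.0, -0.0]]
wrist_force: [0.1, 0.1, -0.3]
grip_width: 1.0
```

```bash
python3 - <<'E'
from t import *
look()
ims=[]
for n in("side","scene"):
    f=ctrl.grab_frame(n);im=cv2.resize(f["image"],None,fx=2.5,fy=2.5,interpolation=cv2.INTER_CUBIC)
    p=proj(f,[560,130,40])[0]*2.5;x=int(np.clip(p[0]-200,0,1000));y=int(np.clip(p[1]-300,0,450));ims.append(im[y:y+600,x:x+400])
cv2.imwrite("pics/w11.png",cv2.hconcat(ims))
go(np.r_[st(-30-108*np.sin(.45),-262),260],-92.45)
E
```

```text
scene green WELL [630.2  39.7] [-2.4  2.1]
scene green WELL [635.3 110.3] [-0.3 72.9]
scene orange bench? [ 595.8 -392.6] 7
scene orange bench? [410.8 325.9] 92
scene orange TRAY [414.4 322.7] -6.1 0.1
scene blue WELL [ 622.5 -111. ] [  -3.6 -148.8]
side green WELL [636.6 108.9] [ 1.1 71.5]
side green WELL [632.1  37.5] [-0.4 -0. ]
side blue WELL [ 624.2 -112.6] [  -1.9 -150.3]
tcp [630.4  38.1 247.1] yaw -2.5 grip 0.996 F [ 0.3 -0.3 -0.2] t 36.575 j [ 24.  25. -44.  78.  17.  84. -21.]
turn 89.99 shift [262.5 -12.9 -74.9]
```

View pics/w11.png

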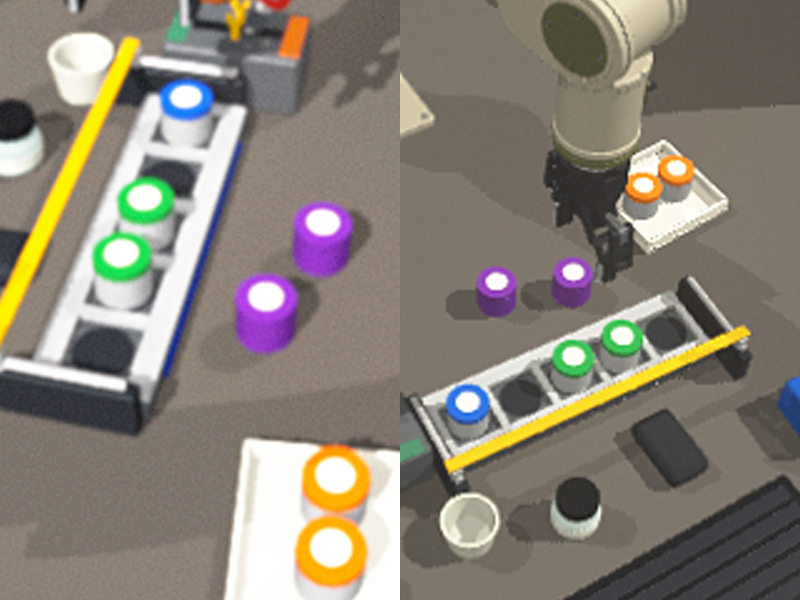

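Emit:
{"fn": "play_rows", "kwargs": {
  "rows": [
    [-0.0152, 0, -0.0525, 0, 1],
    [-0.0152, 0, -0.0525, 0, 1],
    [-0.0152, 0, -0.0525, 0, 1],
    [-0.0152, 0, -0.0525, 0, 1],
    [-0.0152, 0, -0.0525, 0, 1],
    [0, 0, 0, 10, 1],
    [0, 0, 0, 10, 1],
    [0, 0, 0, 10, 1],
    [0, 0, 0, 10, 1],
    [0, 0, 0, 10, 1],
    [0, 0, 0, 10, 1],
    [0, 0, 0, 10, 1]
  ]
}}

```text
clock: 38.08
eef_pos: [543.4, -220.6, 247.6]
tcp_rot: [[0.296, -0.001, 0.955], [-0.955, 0.0, 0.296], [-0.001, -1.0, -0.001]]
wrist_force: [-0.4, 0.0, -1.1]
grip_width: 0.997
```

Emit:
{"fn": "play_rows", "kwargs": {
  "rows": [
    [0, 0, 0, 10, 1],
    [0, 0, 0, 10, 1],
    [0, 0.03, 0, 0, 1],
    [0, 0, 0, 0, 1],
    [0, 0, 0, 0, 1]
  ]
}}

```text
clock: 38.7
eef_pos: [543.8, -220.8, 219.0]
tcp_rot: [[-0.043, 0.0, 0.999], [-0.999, 0.0, -0.043], [-0.0, -1.0, 0.0]]
wrist_force: [-0.1, 0.1, 0.7]
grip_width: 0.998
```

```bash
python3 - <<'E'
from t import *
f=ctrl.grab_frame("wrist");cv2.imwrite("pics/w12.png",f["image"])
k=np.r_[st(-30-147*np.sin(.45),-262),50+147*np.cos(.45)]
print('cap exp',proj(f,k),'red exp',proj(f,np.r_[st(-30-108*np.sin(.45),-262),147.2]))
for c in blobs(f,'red',20):
    M=cv2.moments(c);print('red',cv2.boundingRect(c),M['m10']/M['m00'],M['m01']/M['m00'])
go([543,-221,107],-92.45)
E
```

```text
cap exp [[280.22178915 249.02952844]] red exp [[280.25737714 209.00919666]]
red (256, 173, 48, 67) 279.1934566145093 201.15465465465465
tcp [ 544.1 -220.8  219.4] yaw -92.5 grip 0.999 F [0.4 0.3 0.5] t 38.75 j [ 40.  16. -28.  88.   8.  77. -80.]
turn -0.0 shift [  0.2 112.4  -1.1]
```

View pics/w12.png

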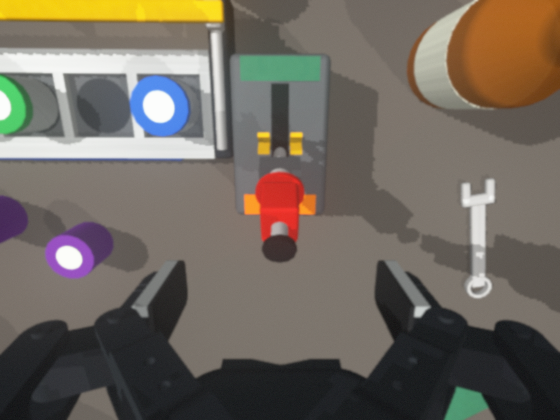

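Emit:
{"fn": "play_rows", "kwargs": {
  "rows": [
    [0, 0.03, -0.001, 0, 1],
    [0, 0.03, 0, 0, 1],
    [0, 0.03, 0, 0, 1],
    [0, 0.022, 0, 0, 1],
    [0, 0, 0, 0, 1],
    [0, 0, 0, 0, 1],
    [0, 0, 0, 0, 0],
    [0, 0, 0, 0, 0],
    [0, 0, 0, 0, 0],
    [0, 0, 0, 0, 0],
    [0, 0, 0, 0, 0]
  ],
  "force": 80
}}

```text
clock: 40.12
eef_pos: [542.9, -219.9, 107.0]
tcp_rot: [[-0.042, 0.0, 0.999], [-0.999, 0.0, -0.042], [-0.0, -1.0, 0.0]]
wrist_force: [-2.8, 2.6, 5.6]
grip_width: 0.318
```

Emit:
{"fn": "play_rows", "kwargs": {
  "rows": [
    [0, -0.0068, -0.003, 0, 0],
    [0, -0.0068, -0.003, 0, 0],
    [0, 0, 0, 0, 0],
    [0, 0, 0, 0, 0]
  ]
}}

```text
clock: 40.62
eef_pos: [536.7, -219.7, 119.8]
tcp_rot: [[-0.042, -0.0, 0.999], [-0.999, 0.001, -0.042], [-0.001, -1.0, -0.0]]
wrist_force: [2.7, 4.9, -5.0]
grip_width: 0.316
```

Collar raised about 14 mm; swing back.

Emit:
{"fn": "play_rows", "kwargs": {
  "rows": [
    [0, -0.0047, 0.0104, 0, 0],
    [0, -0.0035, 0.0108, 0, 0],
    [0, -0.0026, 0.0111, 0, 0],
    [0, -0.0015, 0.0113, 0, 0],
    [0, -0.0005, 0.0114, 0, 0],
    [0, 0.0005, 0.0114, 0, 0],
    [0, 0.0015, 0.0113, 0, 0],
    [0, 0.0026, 0.0111, 0, 0],
    [0, 0.0035, 0.0108, 0, 0],
    [0, 0.0044, 0.0104, 0, 0],
    [0, 0, 0.004, 0, 0],
    [0, 0.001, 0.002, 0, 0]
  ]
}}

```text
clock: 42.12
eef_pos: [647.1, -224.6, 117.2]
tcp_rot: [[-0.043, -0.013, 0.999], [-0.999, 0.002, -0.043], [-0.002, -1.0, -0.014]]
wrist_force: [-29.9, 9.0, 7.0]
grip_width: 0.318
```

```bash
cat >> t.py <<'E'
def bar():
  for n in("side","scene"):
    f=ctrl.grab_frame(n)
    for c in blobs(f,'yellow',150):
        r=cv2.minAreaRect(c);b=cv2.boxPoints(r);b=b[np.argsort(b[:,0])];e=[b[:2].mean(0),b[2:].mean(0)];print(n,[inst(p).round(1) for p in onplane(f,e,79)])
    u=[cv2.moments(c) for c in blobs(f,'red',8)]
    print('red',[(round(m['m10']/m['m00'],1),round(m['m01']/m['m00'],1),m['m00']) for m in u])
    for d in(0,16): print('collar exp',d,proj(f,np.r_[st(-30+(105+d)*np.sin(.45),-262),50+(105+d)*np.cos(.45)]))
E
python3 - <<'E'
from t import *
bar();go([645,-225,120],-92.45)
E
```

```text
side [array([ -2.4, 217.5]), array([  -2.9, -216.6])]
red [(272.3, 153.3, 83.5)]
collar exp 0 [[270.15779754 157.51138293]]
collar exp 16 [[267.43765453 152.63302668]]
scene [array([  -2.1, -215. ]), array([ -1.2, 216.7])]
red [(232.7, 245.4, 29.5)]
collar exp 0 [[230.5841471  242.81293254]]
collar exp 16 [[231.1899472  242.09679695]]
tcp [ 646.8 -224.6  117.1] yaw -92.5 grip 0.316 F [-22.7   7.6   7. ] t 42.225 j [ 33.  33. -25.  78.  14.  73. -86.]
turn -0.02 shift [ 0.5 -2.9 -1.8]
```

Lever is against the run stop. Lower along the shaft, release, rise.

Emit:
{"fn": "play_rows", "kwargs": {
  "rows": [
    [0, 0.0055, -0.005, 0, 0],
    [0, 0.005, -0.004, 0, 0],
    [0, 0, 0, 0, 0],
    [0, 0, 0, 0, 1],
    [0, 0, 0, 0, 1],
    [0, 0, 0, 0, 1],
    [0, 0, 0, 0, 1],
    [0, -0.04, 0, 0, 1],
    [0, -0.05, 0, 0, 1],
    [0, -0.05, 0, 0, 1],
    [0, -0.05, 0, 0, 1],
    [0, 0, 0, 0, 1]
  ]
}}

```text
clock: 43.72
eef_pos: [645.2, -225.1, 303.9]
tcp_rot: [[-0.043, 0.008, 0.999], [-0.999, -0.002, -0.043], [0.002, -1.0, 0.008]]
wrist_force: [0.1, 0.1, -1.4]
grip_width: 1.002
```

```bash
python3 - <<'E'
from t import *
bar();look();go([645,-225,320],-92.45)
ims=[]
for n,p in(("side",[560,0,60]),("scene",[560,0,60])):
    f=ctrl.grab_frame(n);im=cv2.resize(f["image"],None,fx=2,fy=2,interpolation=cv2.INTER_CUBIC)
    p=proj(f,p)[0]*2;x=int(np.clip(p[0]-200,0,720));y=int(np.clip(p[1]-300,0,240));ims.append(im[y:y+600,x:x+400])
cv2.imwrite("pics/w13.png",cv2.hconcat(ims))
E
```

```text
side [array([ -1.6, 217.3]), array([  -4.3, -216.9])]
red [(271.1, 159.2, 199.0)]
collar exp 0 [[270.15779754 157.51138293]]
collar exp 16 [[267.43765453 152.63302668]]
scene [array([  -1.5, -215. ]), array([ -0.6, 216.6])]
red [(228.6, 243.5, 79.0)]
collar exp 0 [[230.5841471  242.81293254]]
collar exp 16 [[231.1899472  242.09679695]]
scene green WELL [636.4  34.1] [ 4.  -3.2]
scene green WELL [642.6 110.8] [ 6.9 73.7]
scene orange bench? [ 595.8 -392.6] 7
scene orange bench? [410.8 326.4] 91
scene orange TRAY [414.4 323.1] -6.1 0.6
scene blue WELL [ 631.2 -111.3] [   5.1 -148.7]
side green WELL [625.4 110.6] [-10.2  72.7]
side green WELL [649.4 108.2] [13.9 71.3]
side green WELL [618.2  33.6] [-14.1  -4.5]
side blue WELL [ 613.5 -111.6] [ -12.6 -149.8]
tcp [ 643.2 -225.   297.3] yaw -92.5 grip 1.001 F [-0.2 -0.1 -0.2] t 43.925 j [ 32.  27. -26.  64.  12.  91. -84.]
turn -0.01 shift [ -0.1 -22.7   1.8]
```

View pics/w13.png

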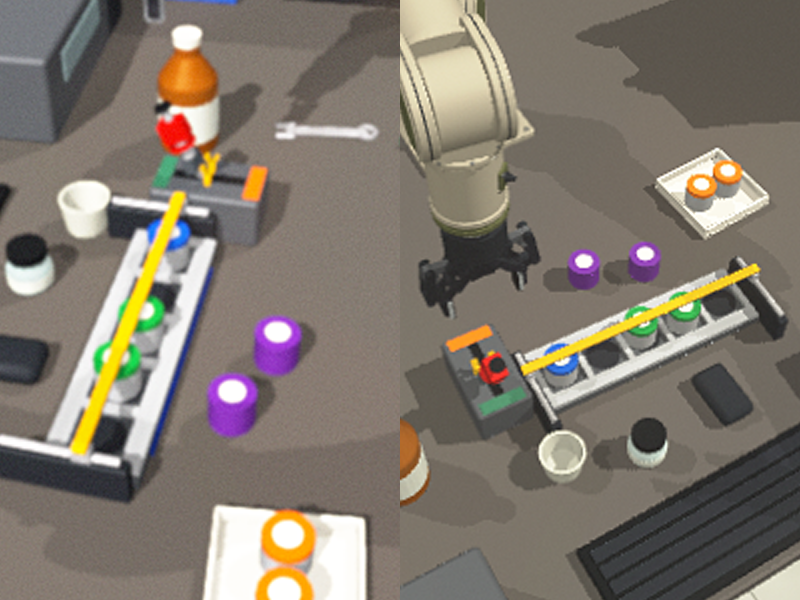

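```bash
python3 -c "
from station import ctrl
print(ctrl.close_job())"
```

```text
the job is handed in; nothing more can be done
None
```

The job is done and handed in at about 44 s of robot time; no verdict was reported.

**What I did**
- **Unlocking:** I lifted the collar, brought the lever to load and let the collar drop home.
- **Spent pucks:** both orange ones stand side by side in the return tray, about 31 mm either side of its middle.
- **Fresh pucks:** only two green ones were on the bench; they stand in wells 2 and 3, measured within about 3 mm of the well centres.
- **Locking:** I lifted the collar again, pushed the lever back to run against its stop and released it.

**Last checks**
- **Lever and collar:** the red collar appears at its starting pixels in both fixed cameras. The bar measures 0.6 to 4.3 mm from station x = 0.
- **Reference and other objects:** the reference puck is still in well 0. I never touched the purple look-alikes or bystanders, and they look unmoved in the last picture.
- **Hand:** it is clear of everything and reads no force.

**What disagreed**
- **Fingertip position:** when open, the fingertips stood about 35 mm behind the reported TCP, not ahead of it as the interface text says. My first grip therefore closed on the lever's cap and slid off, with about 30 N at the wrist and no harm seen. I worked with the measured offset after that.
- **Final puck readings:** with the bar covering the caps, colour readings of the pucks in the wells spread by up to 14 mm. I relied on the readings taken before closing instead; the last picture shows them all upright.
- **Tray spacing:** the second spent puck was judged from the picture and its release position, because both caps merged into one blob in the colour measurement.

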